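# Slide the coffee pot home under the filter

## Task

Slide the glass coffee pot across the coffee machine's deck from the side plate to the brewing plate under the filter, without lifting it off the deck, until it sits fully home against the tower's two rubber bumpers, with the pot switch pressed in and the drip stop pushed up. Turn it so that its handle ends pointing out to the machine's left, away from the tower, so that the pot can be drawn out again; push it home gently without ramming the machine, leave it upright and let go, and leave the things round the machine alone.

Things in the scene. Friction and masses are not known exactly. Their poses are not given: they have to be found in the camera images.
- coffee_maker: White filter coffee machine on the worktop, fixed; base 160 (x) by 409 (y -224..185) mm, flat level steel deck 35 mm above the worktop from the tower to y 180 mm, open to front, left and rear. Origin on the worktop, midway front to back; -x its front (to the robot), +y its left end, z up. Its tower (x -75..75 mm, 90 mm wide, to z 321) is clamped on a rail at the right end.
- brew_plate (a point): Centre of the larger (128 mm), right-hand dark plate flush in the deck: x 0, y -54, z 35 mm in the machine's frame, axes as the machine's. The tower is set for the pot anywhere in a 24 mm range and its place is not measured: home for the pot is at x 0 and y -12 to +12 mm from this point, wherever its belly meets both bumpers (found by feel or by eye).
- side_spot (a point): Centre of the left-hand (side, 112 mm) dark plate flush in the deck, at x 0, y 108, z 35 mm in the machine's frame; axes as the machine's. The pot starts within about 8 mm of it.
- pot_switch (a joint): Small sprung button (under 1 N) in the tower's face, midway between its two upright rubber bumper strips (70 mm apart along x, z 51..101 mm) at the height of the pot's belly. Value: m pressed in; 0 is free, about 0.006 when the belly touches both bumpers, which are stiff. Moves only in the last 6 mm of the pot's way.
- drip_stop (a joint): Sprung pin, 6 mm radius, under the filter basket, above the pot's home; goes with the tower. Value: m pushed up; 0 free (tip 161 mm above the worktop), 0.007 with the pot home, pressing it down by 1 to 2 N. Lifted by the lid's cone 25 to 5 mm before home. Basket: radius 40 at z 186, 54 at z 250 mm; the head above it, z 249..311 mm, reaches x -63..63 and 85 mm left of home.
- coffee_pot: Loose round glass coffee pot, black lid and handle, 0.35 to 0.65 kg. Origin: centre of underside, z up, handle towards its own -x. Foot radius 50 mm; belly radius 64 at z 36..46, 52 at z 98; lid radius 53.5 at z 112, a cone up to a 10 mm radius flat at z 133 mm. At the start the handle points 25 to 75 degrees round from the machine's left towards its front.
- pot_handle (a point): Centre of the upright grip bar of the pot's handle, 102 mm from the pot's axis and 70 mm above its underside; axes as the pot's. The bar is 16 mm thick outwards, 20 mm wide across (pot's y: grip it so), pot z 25..111 mm, 30 mm clear of the belly; an arm at z 97..111 mm joins its top to the pot.
- flask_blue: Bystander: blue drinking flask, 75 mm across, 230 mm tall, right of the machine. Origin at the centre of its underside.
- glass_jar: Bystander: glass jar with red lid, 60 mm across, 80 mm tall, right of the machine. Origin at the centre of its underside.
- milk_carton: Bystander: small drink carton with a straw, 41 x 59 x 195 mm, left of the machine. Origin at the centre of its underside.
- mug_small: Bystander: small blue and white mug, 62 x 89 x 52 mm, left of the machine. Origin at the centre of its underside.
Things that resemble listed ones, but are neither listed nor needed, are in the scene too. There is more than one size of the coffee_pot; the job needs the larger.

How it is judged:
By the outcome, as a careful person would: the job done as asked, in the order asked, and still so for the second after the job is handed in, with the robot touching nothing.
It also fails if it takes over 51 s, if anything falls off the work surface, if the arm or the gripper's body presses on something with over 40 N, if the wrist force passes 120 N, or if a joint passes its speed limit or range.

## Robot

A 6-joint arm with a two-finger parallel gripper is mounted at the origin on a cart in front of the work surface, level with it; the furniture and walls round the work are solid. World frame = base frame: x ahead of the robot, y to its left, z up, the work surface at z = 0. Lengths are in m, angles in degrees, forces in N, time in s.
With the tool pointing down it reaches from about 0.35 to 0.875 m from the base axis. Payload 4.2 kg.
Tool frame: the origin (TCP) lies between the finger pads; the fingertips stand 17 mm ahead of it and the grasp point (between the pads) lies 2 mm behind it; z points along the fingers, y is the direction in which the jaws open and shut (so a half turn about z gives the same grasp; the last joint's range is limited). The gripper opens to 87 mm and grips with 3 to 60 N. Pads are 19 mm wide; open, the fingers measure 117 mm over their backs; the gripper's body (75 mm by 190 mm) begins 51 mm behind the grasp point.
Start: joints at [-52.792, 22.042, 0.453, 0, -68.411, -14.817], TCP at [0.238, -0.578, 0.24] pointing down, gripper open.
Joint ranges: [-179.83, 179.83], [-69.29, 118.12], [-61.27, 80.66], [-181.25, 117.63], [-171.15, -9.14], [-177.46, 177.46]. Speed limits (degrees/s): [159.86, 159.86, 180, 180, 180, 180].

## Interface

Orientations are given as a 3x3 rotation matrix whose columns are the frame's x, y, z axes.
In Python, from station import r gives the robot as it stands.
- The arm moves only by the shell command python3 -m creep 'ROWS'. ROWS is JSON, a list of rows, each a list of 7 numbers: the opening, from 0 (shut) to 1 (fully open), then the shift along the tool's x, y, z scaled (see below), then the turn, a rotation vector about the tool's x, y, z scaled (see below). A call has 1 to 5 rows; each row is the pose to reach, as a shift and turn from the pose measured when the call began, along the tool's axes at that moment, turning the shorter way round; what a row does not reach only later rows make up. The controller multiplies each number of a shift by 300 mm and each number of a turn by 180 degrees. A row lasts 1/12 s, in which the tool goes at most 41.7 mm and 7.16 degrees, less where a joint would pass 70% of its speed; a pose out of reach is approached as far as the arm can. A call with a number of a shift or a turn outside -1 to 1 is refused whole. A call with a gripper value outside its range is refused whole. The fingers move at their own pace and stop on an object; the grip force is fixed at half the most. Time passes only in rows, so rows that repeat a pose let the fingers close. It gives the time, the measured TCP pose, the force and the opening at its end, in the units of the state.
- r.sense(): the state, without advancing time (a new reading comes with each control period).
- r.capture(name): name is "scene" or "top" or "wrist"; returns the picture (420x560x3 uint8, blue, green, red); there is no depth.
- r.camera_model(name): a dict with "mtx" (3x3 intrinsics, pixels), "R" (3x3) and "t" (3): a world point X has camera coordinates R X + t; the wrist camera has in their place "mount" (4x4, takes a point from camera to tool coordinates, whose origin is the TCP and whose axes are the flange's). Camera axes: x right, y down, z forward; pixel columns grow to the right and rows downward; lengths in m; the calibration is good to about 2 mm. A picture is of the moment at which its call begins: read the wrist's pose just before it. camera_model takes no time and is no camera call.
- r.finish_job(): hands the job in, once; it reports no verdict.
Trained networks look in the newest picture that a camera, given by its name, has taken for a name from the list of things; names that differ only in an ending like _2 or _b are one class to them, and where a whole thing is asked for, a point or a joint stands for the part that bears it (a point fixed in the world has none). Each returns a list of dicts, best first, with "score" (0 to 1); they miss things now and then, are a little off and sometimes report something else, mostly with a low value. They report only what shows in the picture. A call takes as long as a camera call. They do not tell look-alikes from the thing itself.
- r.recognise(camera, target): "rect" ([left, top, right, bottom] as shares, 0 to 1, of the picture: columns of its width, rows of its height, round what is visible of it).
- r.outline_of(camera, target): "pixels" (420x560 bool, what is visible of it) and "rect" ([left, top, right, bottom] as shares, 0 to 1, of the picture: columns of its width, rows of its height, round what is visible of it).
The state is a dict: "time_s": time; "joints": joint angles; "joint_velocities": joint speeds; "effort": joint torques, N m; "tcp_pos": TCP position; "ee_rot": TCP orientation; "wrist_force": force on the tool from outside, world axes, zero at the start; "moment": the same for the moment, N m; "gripper_width": opening from 0.0 (shut) to 1.0 (fully open).
Only numpy, scipy, OpenCV 4.12 (cv2) and the standard library are available. Lean on these libraries where they do the work, as an engineer would, in place of code of your own. Each camera call takes 0.05 s, during which the arm holds its last target.

## Working session

There is one attempt and no reset: what is moved stays moved. The work goes in short steps, Python scripts to look and compute and a shell command to move; the robot and the scene stay as the last step left them, time stands still between calls to the robot, and variables do not carry over. Pictures are saved under pics/ and viewed, and the job is handed in when it is done.

```bash
ls; mkdir -p pics
python3 - <<'E'
from station import r
import cv2
s=r.sense(); print(s)
for c in ("scene","top"):
    cv2.imwrite(f"pics/{c}0.png",r.capture(c)); m=r.camera_model(c); print(c,m)
print(r.camera_model("wrist"))
E
```

```text
pics
{'time_s': 0.0, 'joints': array([-5.27937401e+01,  2.20923286e+01,  3.78318777e-01, -2.84069435e-02,
       -6.84115263e+01, -1.48175052e+01]), 'joint_velocities': array([-0.05529235,  0.0357899 , -0.00840729,  0.13383676,  0.05246924,
       -0.08018659]), 'effort': array([-7.55181850e-05, -3.90664244e+01,  1.87402260e+01,  4.21971962e+00,
        1.08043579e-02, -2.08446445e-04]), 'tcp_pos': array([ 0.23785951, -0.57734586,  0.23843459]), 'ee_rot': array([[-9.24690412e-01, -3.80718696e-01, -9.57670455e-04],
       [-3.80719883e-01,  9.24688204e-01,  2.02380172e-03],
       [ 1.15047423e-04,  2.23599423e-03, -9.99997494e-01]]), 'wrist_force': array([-0.38503937, -0.5749876 ,  0.17431289]), 'moment': array([ 0.03048983, -0.02170904, -0.01202023]), 'gripper_width': 1.0003074232207143}
scene {'mtx': array([[499.09629796,   0.        , 279.3369844 ],
       [  0.        , 499.09629796, 204.73346635],
       [  0.        ,   0.        ,   1.        ]]), 'R': array([[-0.07493886, -0.99717404,  0.00530114],
       [-0.84329012,  0.06053526, -0.53403863],
       [ 0.53220855, -0.044490
[... 251 characters left out ...]
0.25909392, -0.96578864,  0.01107431],
       [-0.87497884, -0.2395567 , -0.42074294],
       [ 0.40900168,  0.09932215, -0.90711231]]), 't': array([0.01252601, 0.47825273, 2.04002215])}
{'mtx': array([[298.42959405,   0.        , 278.13177327],
       [  0.        , 298.42959405, 213.35479414],
       [  0.        ,   0.        ,   1.        ]]), 'mount': array([[-9.53183457e-04, -9.55027901e-01, -2.96514419e-01,
         8.19580308e-02],
       [ 9.99999428e-01, -1.05401326e-03,  1.80190750e-04,
        -4.07061122e-04],
       [-4.84617322e-04, -2.96514077e-01,  9.55028359e-01,
        -1.45736047e-01],
       [ 0.00000000e+00,  0.00000000e+00,  0.00000000e+00,
         1.00000000e+00]])}
```

View pics/scene0.png

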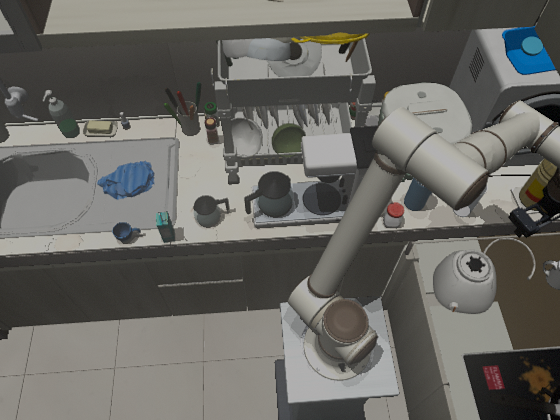

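View pics/top0.png

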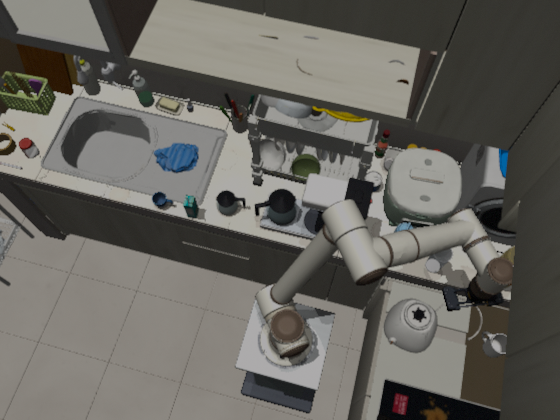

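The scene view shows two candidates. The larger pot is on the deck at about (273,195), with its handle at (252,203). The smaller look-alike is on the worktop at about (207,210). The carton is at (165,225) and the mug at (123,232). Next I'll take a close crop.

Run:
```python
import cv2
a=cv2.imread("pics/scene0.png")[120:240,190:440]; cv2.imwrite("pics/scene0c.png",cv2.resize(a,None,fx=3.2,fy=3.2,interpolation=cv2.INTER_CUBIC))
a=cv2.imread("pics/top0.png")[160:250,180:400]; cv2.imwrite("pics/top0c.png",cv2.resize(a,None,fx=3.6,fy=3.6,interpolation=cv2.INTER_CUBIC))
```

```text
(no output)
```

View pics/scene0c.png

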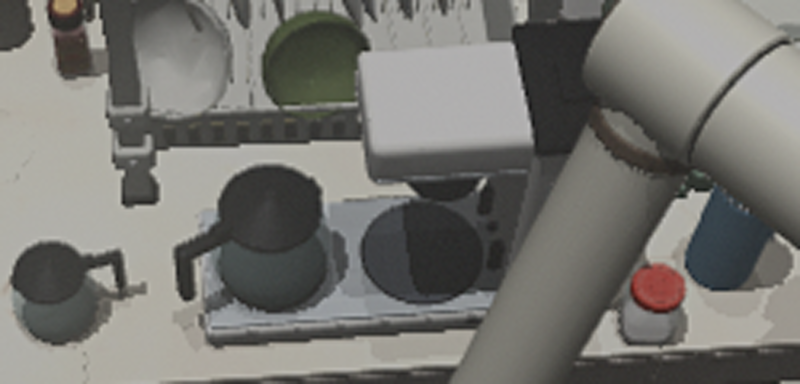

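View pics/top0c.png

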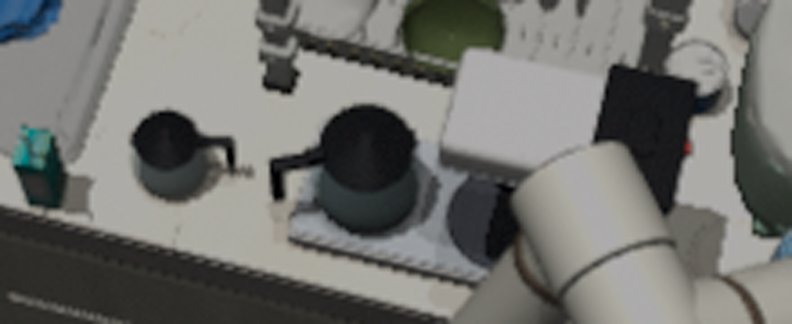

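```bash
cat > h.py <<'E'
import numpy as np,cv2
from station import r
CM={c:r.camera_model(c) for c in("scene","top")}
def proj(P,c):
    m=CM[c];X=np.atleast_2d(P)@np.array(m["R"]).T+m["t"];u=X@np.array(m["mtx"]).T;return u[:,:2]/u[:,2:]
def back(uv,z,c):
    m=CM[c];R=np.array(m["R"]);C=-R.T@m["t"];d=R.T@np.linalg.inv(m["mtx"])@np.array([*uv,1.]);return C+d*(z-C[2])/d[2]
def crop(p,c):  # crop px to full px
    return (np.array(p)/3.2+[190,120]) if c=="scene" else (np.array(p)/3.6+[180,160])
def rot(a): return np.array([[np.cos(a),-np.sin(a)],[np.sin(a),np.cos(a)]])
def m2w(P,mp):  # machine (m) to world
    P=np.atleast_2d(P).astype(float);return np.c_[P[:,:2]@rot(mp[2]).T+mp[:2],P[:,2]]
def circ(x,y,z,rad,n=72):
    t=np.linspace(0,2*np.pi,n);return np.c_[x+rad*np.cos(t),y+rad*np.sin(t),np.full(n,z)]
E
python3 - <<'E'
from h import *
print("plate",back(crop((422,252),"scene"),.035,"scene"))
print("FL",back(crop((209,328),"scene"),.035,"scene"),back(crop((291,238),"top"),.035,"top"))
print("BL",back(crop((205,210),"scene"),.035,"scene"))
print("lid rim c",back(crop((270,207),"scene"),.147,"scene"),back(crop((367,148),"top"),.147,"top"))
print("handle top end",back(crop((183,252),"scene"),.146,"scene"),back(crop((277,163),"top"),.146,"top"))
print("handle bottom end",back(crop((186,298),"scene"),.06,"scene"),back(crop((278,198),"top"),.06,"top"))
for s in("scene","top"):
  for t in("coffee_maker","coffee_pot"):
    for d in r.outline_of(s,t):
        ys,xs=np.nonzero(d["pixels"]);print(s,t,d["score"],(np.array(d["rect"])*[560,420,560,420]).round(),len(xs))
E
```

```text
plate [ 0.49945241 -0.01495274  0.035     ]
FL [0.4210215  0.21940779 0.035     ] [0.4140088  0.21560918 0.035     ]
BL [0.5711831 0.216395  0.035    ]
lid rim c [0.49304228 0.14990731 0.147     ] [0.4943138  0.14826438 0.147     ]
handle top end [0.44557253 0.24021858 0.146     ] [0.45076877 0.23926501 0.146     ]
handle bottom end [0.44426803 0.24137137 0.06      ] [0.44767765 0.24003228 0.06      ]
scene coffee_maker 0.88 [250. 129. 375. 231.] 6245
scene coffee_pot 0.9 [190. 194. 228. 227.] 774
scene coffee_pot 0.74 [242. 169. 297. 217.] 1504
top coffee_maker 0.96 [258. 172. 372. 242.] 3105
top coffee_pot 0.86 [220. 192. 247. 217.] 421
top coffee_pot 0.82 [255. 191. 298. 223.] 930
```

```bash
cat >> h.py <<'E'
def overlay(img,c,mp,pot,f,roi,out,h=0):
    x0,y0,x1,y1=roi
    im=cv2.resize(img[y0:y1,x0:x1],None,fx=f,fy=f,interpolation=cv2.INTER_CUBIC)
    def pl(P,col):
        q=((proj(P,c)+.5-[x0,y0])*f-.5).round().astype(np.int32);cv2.polylines(im,[q],False,col,1)
    if mp is not None:
        pl(m2w(circ(0,-.054,.035,.064),mp),(0,255,0));pl(m2w(circ(0,.108,.035,.056),mp),(0,255,0))
        pl(m2w([[-.08,-.18,.035],[-.08,.18,.035],[.08,.18,.035],[.08,-.1,.035]],mp),(0,255,255))
        y=-.054+h+.085
        pl(m2w([[-.063,y-.17,.311],[-.063,y,.311],[.063,y,.311],[.063,y-.17,.311]],mp),(255,0,255))
    if pot is not None:
        p=np.array(pot);X,Y,a=p
        pl(circ(X,Y,.147,.0535),(0,0,255));pl(circ(X,Y,.035,.050),(255,255,0));pl(circ(X,Y,.076,.064),(255,255,0))
        d=-np.array([np.cos(a),np.sin(a)])*.102
        pl([[X+d[0],Y+d[1],.06],[X+d[0],Y+d[1],.146],[X,Y,.146]],(0,0,255))
    cv2.imwrite(out,im)
E
python3 - <<'E'
from h import *
for yaw in(-1,):
  a=np.radians(yaw);c=np.array([.4995,-.015])-rot(a)@[0,-.054]
  mp=[*c,a]; pot=[.4935,.149,np.radians(116.5-180)]
  overlay(cv2.imread("pics/scene0.png"),"scene",mp,pot,4,(235,120,385,250),"pics/o1.png")
  overlay(cv2.imread("pics/top0.png"),"top",mp,pot,4,(245,165,385,250),"pics/o2.png")
E
```

```text
(no output)
```

View pics/o1.png

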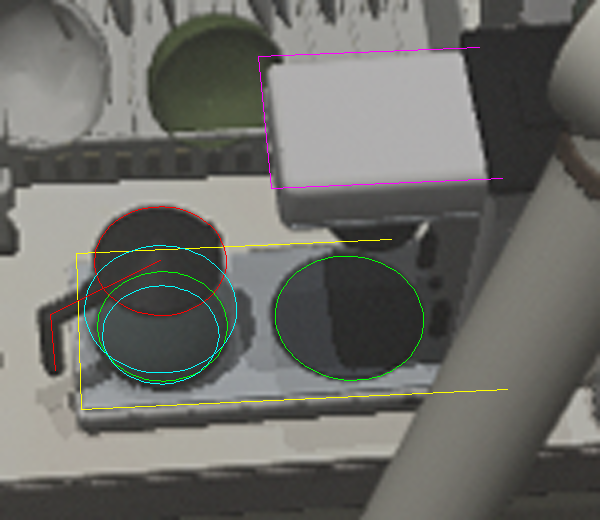

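View pics/o2.png

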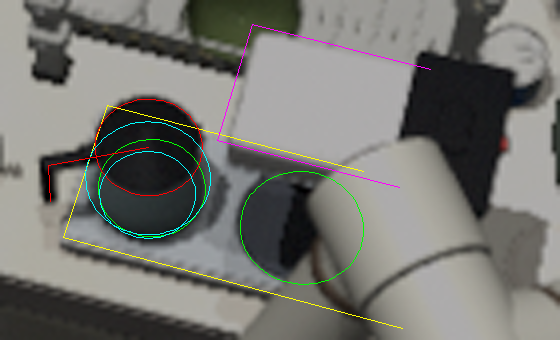

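```bash
cat >> h.py <<'E'
from scipy.spatial.transform import Rotation as Rn
def toolR(phi,th):
    phi,th=np.radians([phi,th]);o=np.array([np.cos(phi),np.sin(phi),0])
    z=-np.sin(th)*o-np.cos(th)*np.array([0,0,1]);y=np.array([-np.sin(phi),np.cos(phi),0])
    return np.c_[np.cross(y,z),y,z]
def rel(p,R=None,s=None):
    s=s or r.sense();Rc=np.array(s["ee_rot"]);d=Rc.T@(np.array(p)-s["tcp_pos"])
    v=np.zeros(3) if R is None else Rn.from_matrix(Rc.T@R).as_rotvec()
    print("mm",(d*1000).round(1),"deg",np.degrees(v).round(1));print("ROW",(d/.3).round(4).tolist()+(np.degrees(v)/180).round(4).tolist())
def st():
    s=r.sense();print("t%.2f"%s["time_s"],np.round(s["tcp_pos"],4),"F",np.round(s["wrist_force"],1),"w",round(s["gripper_width"],3),"J",np.round(s["joints"],0));return s
E
python3 - <<'E'
from h import *
rel([.26,-.42,.42]); rel([.28,-.25,.45])
E
```

```text
mm [ -80.4  137.6 -180.7] deg [0. 0. 0.]
ROW [-0.2679, 0.4586, -0.6025, 0.0, 0.0, 0.0]
mm [-163.6  287.2 -210.6] deg [0. 0. 0.]
ROW [-0.5454, 0.9572, -0.7021, 0.0, 0.0, 0.0]
```

```bash
python3 -m creep '[[1,-0.27,0.46,-0.6,0,0,0],[1,-0.27,0.46,-0.6,0,0,0],[1,-0.27,0.46,-0.6,0,0,0],[1,-0.27,0.46,-0.6,0,0,0],[1,-0.27,0.46,-0.6,0,0,0]]'
python3 - <<'E'
from h import *
st(); rel([.34,-.1,.5],toolR(117,10))
E
```

```text
time_s: 0.72
tcp_pos: [0.2572, -0.4393, 0.3965]
ee_rot: [[-0.925, -0.381, -0.0], [-0.381, 0.925, 0.001], [0.0, 0.001, -1.0]]
wrist_force: [1.8, 0.2, 0.8]
gripper_width: 0.999
t0.72 [ 0.2572 -0.4393  0.3965] F [1.8 0.2 0.8] w 0.999 J [-41.   6.   2.  -0. -85. -26.]
mm [-205.7  282.3 -103.3] deg [  8.3   7.6 -94.4]
ROW [-0.6857, 0.941, -0.3442, 0.0461, 0.0425, -0.5243]
```

```bash
python3 -m creep '[[1,-0.69,0.94,-0.34,0,0,-0.52],[1,-0.69,0.94,-0.34,0,0,-0.52],[1,-0.69,0.94,-0.34,0,0,-0.52],[1,-0.69,0.94,-0.34,0,0,-0.52],[1,-0.69,0.94,-0.34,0,0,-0.52]]'
python3 - <<'E'
from h import *
st(); rel([.38,.1,.5],toolR(117,20))
E
```

```text
time_s: 1.13
tcp_pos: [0.3046, -0.2449, 0.4548]
ee_rot: [[-0.522, -0.853, 0.001], [-0.853, 0.522, 0.001], [-0.001, -0.0, -1.0]]
wrist_force: [0.9, 0.9, -0.8]
gripper_width: 0.999
t1.13 [ 0.3046 -0.2449  0.4548] F [ 0.9  0.9 -0.8] w 0.999 J [-15.  -7.  -3.  -0. -93. -17.]
mm [-333.5  115.9  -44.9] deg [ 10.2  18.3 -57.9]
ROW [-1.1116, 0.3864, -0.1497, 0.0565, 0.1015, -0.3216]
```

```bash
python3 -m creep '[[1,-0.95,0.33,-0.15,0.04,0.08,-0.3],[1,-0.95,0.33,-0.15,0.04,0.08,-0.3],[1,-0.95,0.33,-0.15,0.04,0.08,-0.3],[1,-0.95,0.33,-0.15,0.04,0.08,-0.3],[1,-0.95,0.33,-0.15,0.04,0.08,-0.3]]'
python3 - <<'E'
from h import *
st(); R=toolR(117,40); g=np.array([.447,.240,.100]); rel(g-R[:,2]*.2,R)
E
```

```text
time_s: 1.55
tcp_pos: [0.3478, -0.0437, 0.4862]
ee_rot: [[0.048, -0.998, 0.04], [-0.984, -0.054, -0.17], [0.172, -0.032, -0.985]]
wrist_force: [1.3, -0.8, -0.7]
gripper_width: 1.002
t1.55 [ 0.3478 -0.0437  0.4862] F [ 1.3 -0.8 -0.7] w 1.002 J [ 29. -12.  -8.  10. -97. -25.]
mm [-429.9  -55.1  163.4] deg [  8.6  29.3 -22.7]
ROW [-1.433, -0.1836, 0.5445, 0.0475, 0.1627, -0.1259]
```

Run:
```python
from h import *
R=toolR(117,40); rel([.37,.2,.42],R)
```

```text
mm [-250.1  -33.3   24.7] deg [  8.6  29.3 -22.7]
ROW [-0.8336, -0.1112, 0.0822, 0.0475, 0.1627, -0.1259]
```

```bash
python3 -m creep '[[1,-0.83,-0.11,0.08,0.05,0.16,-0.13],[1,-0.83,-0.11,0.08,0.05,0.16,-0.13],[1,-0.83,-0.11,0.08,0.05,0.16,-0.13],[1,-0.83,-0.11,0.08,0.05,0.16,-0.13],[1,-0.83,-0.11,0.08,0.05,0.16,-0.13]]'
python3 - <<'E'
from h import *
st(); R=toolR(117,40); g=np.array([.447,.240,.100]); rel(g-R[:,2]*.2,R)
E
```

```text
time_s: 1.97
tcp_pos: [0.3647, 0.1518, 0.4343]
ee_rot: [[0.34, -0.899, 0.275], [-0.723, -0.437, -0.535], [0.601, -0.018, -0.799]]
wrist_force: [2.3, -1.3, 0.6]
gripper_width: 1.002
t1.97 [0.3647 0.1518 0.4343] F [ 2.3 -1.3  0.6] w 1.002 J [ 67.  -3. -21.  28. -97. -44.]
mm [-247.4 -107.    42.8] deg [-0.1  3.  -1.5]
ROW [-0.8246, -0.3566, 0.1428, -0.0006, 0.0169, -0.0082]
```

```bash
python3 -m creep '[[1,-0.82,-0.36,0.14,0,0.017,-0.008],[1,-0.82,-0.36,0.14,0,0.017,-0.008],[1,-0.82,-0.36,0.14,0,0.017,-0.008],[1,-0.82,-0.36,0.14,0,0.017,-0.008],[1,-0.82,-0.36,0.14,0,0.017,-0.008]]'
python3 - <<'E'
from h import *
s=st(); R=toolR(117,40); g=np.array([.447,.240,.100]); rel(g-R[:,2]*.2,R)
cv2.imwrite("pics/w1.png",r.capture("wrist"));cv2.imwrite("pics/s1.png",r.capture("scene"));cv2.imwrite("pics/t1.png",r.capture("top"))
np.savez("w1.npz",p=s["tcp_pos"],R=s["ee_rot"])
E
```

```text
time_s: 2.38
tcp_pos: [0.3838, 0.3074, 0.2958]
ee_rot: [[0.348, -0.89, 0.294], [-0.682, -0.455, -0.572], [0.643, -0.002, -0.766]]
wrist_force: [0.5, -0.1, 0.4]
gripper_width: 1.002
t2.38 [0.3838 0.3074 0.2958] F [ 0.5 -0.1  0.4] w 1.002 J [ 72.  16. -20.  27. -86. -55.]
mm [-57.9 -25.7   7.1] deg [-0.1 -0.  -0. ]
ROW [-0.1929, -0.0856, 0.0236, -0.0008, -0.0001, -0.0]
```

View pics/w1.png

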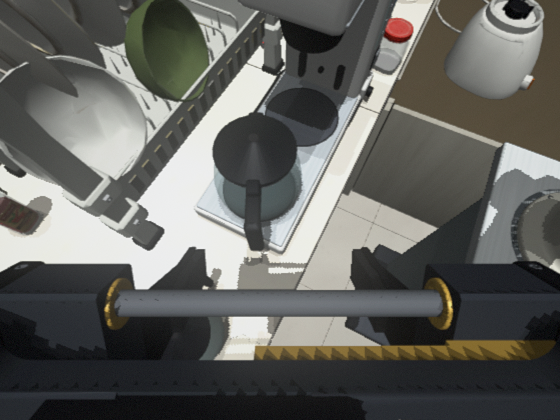

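View pics/s1.png

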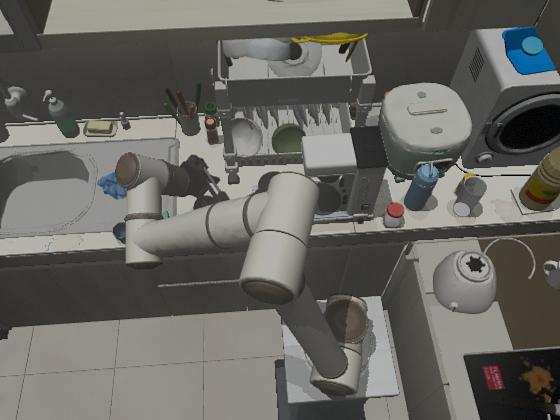

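Run:
```python
from h import *
print("carton base guesses", back((167,240),0,"scene"), "top", back((190,217),0,"top"), back((165,212),.15,"scene"),back((191,197),.15,"top"))
for z in(.35,.45,.55): print(z,back((143,165),z,"scene"),back((145,255),z,"scene"))
a=cv2.imread("pics/s1.png")[120:310,90:390]; cv2.imwrite("pics/s1c.png",cv2.resize(a,None,fx=2.6,fy=2.6))
a=cv2.imread("pics/t1.png")[120:310,110:410]; cv2.imwrite("pics/t1c.png",cv2.resize(a,None,fx=2.6,fy=2.6))
a=cv2.imread("pics/scene0.png")[190:250,100:240]; cv2.imwrite("pics/s0d.png",cv2.resize(a,None,fx=5,fy=5))
```

```text
carton base guesses [0.39484994 0.51892012 0.        ] top [0.38996607 0.52053532 0.        ] [0.41197794 0.49834056 0.15      ] [0.41475298 0.50191074 0.15      ]
0.35 [0.44713027 0.52423002 0.35      ] [0.16205407 0.49933816 0.35      ]
0.45 [0.37007498 0.49649601 0.45      ] [0.11015334 0.47380056 0.45      ]
0.55 [0.2930197 0.468762  0.55     ] [0.05825261 0.44826295 0.55      ]
```

View pics/t1c.png

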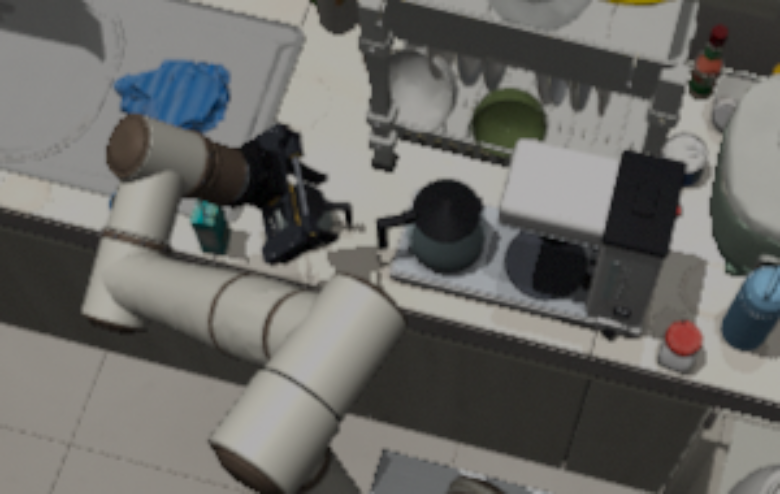

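View pics/s0d.png

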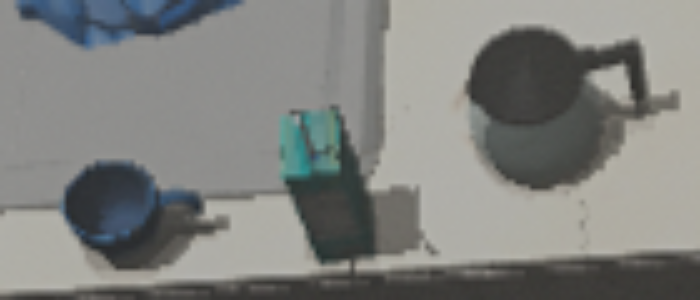

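View pics/s1c.png

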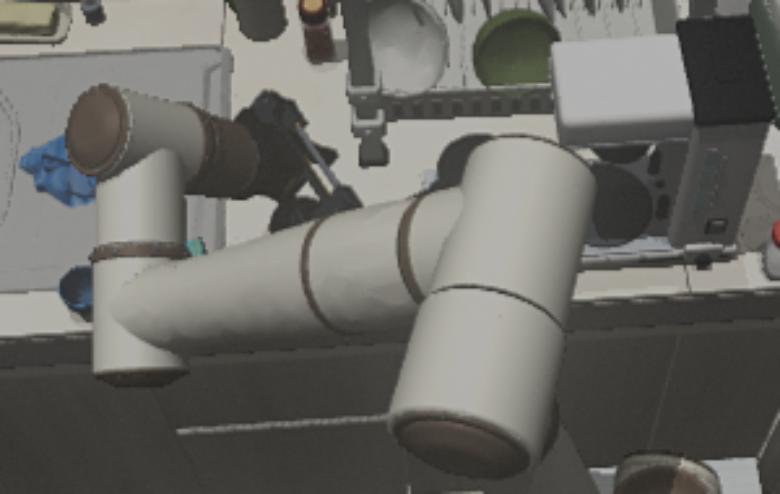

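Run:
```python
from h import *
P=[CM[c]["mtx"]@np.c_[CM[c]["R"],CM[c]["t"]] for c in("scene","top")]
def tri(a,b):
    X=cv2.triangulatePoints(P[0],P[1],np.array(a,float),np.array(b,float)).ravel();return X[:3]/X[3]
f=lambda p,o:np.array(p)/2.6+o
S=(90,120);T=(110,120)
for n,a,b in [("cap",(97,130),(128,147)),("lowcap",(140,378),(112,325)),("ring",(222,150),(222,172)),("elbowcap",(470,445),(255,470))]:
    print(n,tri(f(a,S),f(b,T)).round(3))
```

```text
cap [0.284 0.505 0.545]
lowcap [0.096 0.48  0.426]
ring [0.331 0.414 0.44 ]
elbowcap [-0.097  0.196  0.687]
```

Run:
```python
from h import *
f=lambda p:np.array(p)/5+[100,190]
for z in(.08,.1): print(z,back(f((530,80)),z,"scene"),back(f((472,80)),z,"scene"),"handle",back(f((635,50)),z,"scene"), "top lid",back((180+168/3.6,160+140/3.6),z,"top"))
d=np.load("w1.npz");m=r.camera_model("wrist")
# wrist view: project/backproject handle
Tc=np.eye(4);Tc[:3,:3]=d["R"];Tc[:3,3]=d["p"];W=Tc@np.array(m["mount"])
def wb(uv,z):
    v=W[:3,:3]@np.linalg.inv(m["mtx"])@np.array([*uv,1.]);o=W[:3,3];return o+v*(z-o[2])/v[2]
def wp(P):
    X=(np.array(P)-W[:3,3])@W[:3,:3];u=X@np.array(m["mtx"]).T;return (u[:,:2]/u[:,2:]).round(1)
print("bar top outer ",wb((253,213),.146),"bottom",wb((255,247),.06),"apex",wb((254,117),.168))
print(wp([[.447,.24,.146],[.447,.24,.06],[.4935,.149,.168]]))
a=cv2.imread("pics/w1.png")[70:300,150:400]; cv2.imwrite("pics/w1c.png",cv2.resize(a,None,fx=2.6,fy=2.6))
```

```text
0.08 [0.46970731 0.37910802 0.08      ] [0.47246039 0.41744993 0.08      ] handle [0.48843977 0.3092147  0.08      ] top lid [0.47602835 0.37872366 0.08      ]
0.1 [0.45693962 0.37669675 0.1       ] [0.45965347 0.41449219 0.1       ] handle [0.47540511 0.30779955 0.1       ] top lid [0.4669476  0.37411142 0.1       ]
bar top outer  [0.45577878 0.22975247 0.146     ] bottom [0.45219641 0.24475927 0.06      ] apex [0.51049233 0.12445231 0.168     ]
[[255.4 223.7]
 [259.9 245.7]
 [256.6 136.8]]
```

View pics/w1c.png

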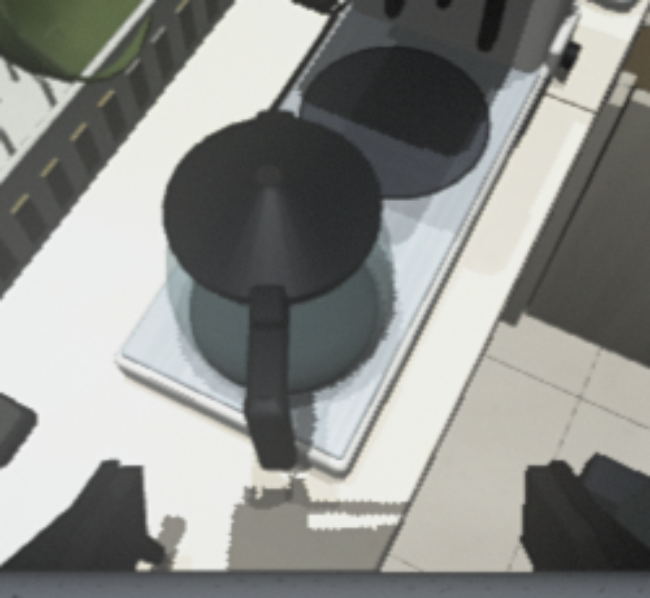

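The wrist view shows the lid apex at (253,137) and the bar from (251,227) to (257,249). Both sit about 3 px left of my prediction, so the bar is near (0.449, 0.241). The larger pot is confirmed as the one on the deck.

Run:
```python
from h import *
R=toolR(117,40); g=np.array([.449,.241,.108])+R[:,2]*.002; rel(g-R[:,2]*.1,R)
```

```text
mm [-52.4 -28.5 101.1] deg [ 0.1 -0.3  0.2]
ROW [-0.1748, -0.0949, 0.3369, 0.0005, -0.0018, 0.0012]
```

```bash
python3 -m creep '[[1,-0.175,-0.095,0.1,0,0,0],[1,-0.175,-0.095,0.24,0,0,0],[1,-0.175,-0.095,0.337,0,0,0],[1,-0.175,-0.095,0.337,0,0,0],[1,-0.175,-0.095,0.337,0,0,0]]'
python3 - <<'E'
from h import *
s=st();R=toolR(117,40); g=np.array([.449,.241,.108])+R[:,2]*.002; rel(g,R)
cv2.imwrite("pics/w2.png",r.capture("wrist"))
m=r.camera_model("wrist");Tc=np.eye(4);Tc[:3,:3]=s["ee_rot"];Tc[:3,3]=s["tcp_pos"];W=Tc@np.array(m["mount"])
def wp(P):
    X=(np.array(P)-W[:3,3])@W[:3,:3];u=X@np.array(m["mtx"]).T;return (u[:,:2]/u[:,2:]).round(1)
print(wp([[.449,.241,.146],[.449,.241,.06],[.497,.150,.168]]))
E
```

```text
time_s: 2.95
tcp_pos: [0.4205, 0.2947, 0.1829]
ee_rot: [[0.349, -0.891, 0.29], [-0.676, -0.454, -0.581], [0.649, 0.006, -0.761]]
wrist_force: [0.2, 0.9, 1.9]
gripper_width: 1.002
t2.95 [0.4205 0.2947 0.1829] F [0.2 0.9 1.9] w 1.002 J [ 68.  24. -27.  31. -71. -59.]
mm [-2.4 -1.5 98.4] deg [ 0.3 -0.5  0.2]
ROW [-0.0079, -0.005, 0.328, 0.0015, -0.0026, 0.0012]
[[276.  205.5]
 [276.1 241.3]
 [274.4  78.6]]
```

View pics/w2.png

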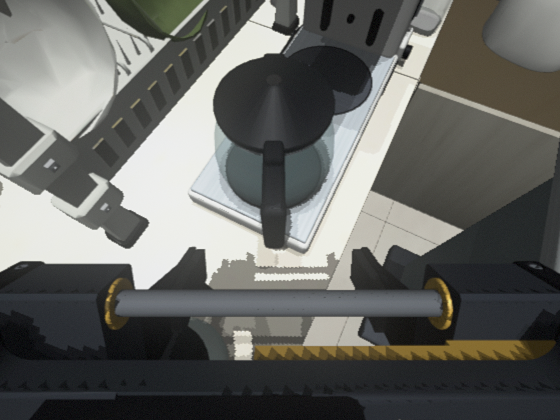

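The bar is at column 273, about midway between the jaws at 278, and the apex at (274,80) lines up with it. I'll advance.

```bash
python3 -m creep '[[1,-0.008,-0.01,0.1,0,0,0],[1,-0.008,-0.01,0.2,0,0,0],[1,-0.008,-0.01,0.28,0,-0.002,0],[1,-0.008,-0.01,0.328,0,-0.002,0],[1,-0.008,-0.01,0.328,0,-0.002,0]]'
python3 - <<'E'
from h import *
s=st();R=toolR(117,40); g=np.array([.449,.241,.108])+R[:,2]*.002; rel(g,R)
cv2.imwrite("pics/w3.png",r.capture("wrist"))
E
```

```text
time_s: 3.42
tcp_pos: [0.452, 0.242, 0.1089]
ee_rot: [[0.348, -0.891, 0.291], [-0.683, -0.454, -0.573], [0.642, 0.001, -0.766]]
wrist_force: [0.0, -1.5, 0.5]
gripper_width: 1.002
t3.42 [0.452  0.242  0.1089] F [ 0.  -1.5  0.5] w 1.002 J [ 61.  27. -36.  39. -58. -64.]
mm [-0.9  3.1  2.4] deg [0.1 0.  0. ]
ROW [-0.003, 0.0105, 0.008, 0.0003, 0.0002, 0.0002]
```

View pics/w3.png

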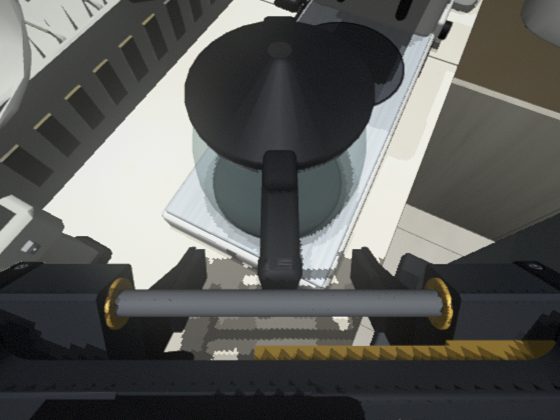

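The bar (column 280) and apex (280,48) are centred between the jaws. I'll close on it.

```bash
python3 -m creep '[[0.2,0,0,0.007,0,0,0],[0,0,0,0.007,0,0,0],[0,0,0,0.007,0,0,0],[0,0,0,0.007,0,0,0],[0,0,0,0.007,0,0,0]]';python3 -m creep '[[0,0,0,0,0,0,0],[0,0,0,0,0,0,0],[0,0,0,0,0,0,0]]'
python3 - <<'E'
from h import *
s=st();cv2.imwrite("pics/w4.png",r.capture("wrist"));cv2.imwrite("pics/s4.png",r.capture("scene"));cv2.imwrite("pics/t4.png",r.capture("top"))
np.savez("grasp.npz",p=s["tcp_pos"],R=s["ee_rot"])
E
```

```text
time_s: 3.88
tcp_pos: [0.453, 0.2433, 0.1087]
ee_rot: [[0.349, -0.89, 0.294], [-0.684, -0.456, -0.57], [0.641, -0.002, -0.767]]
wrist_force: [-0.1, -0.6, 0.1]
gripper_width: 0.707
time_s: 4.13
tcp_pos: [0.453, 0.2434, 0.1087]
ee_rot: [[0.349, -0.89, 0.294], [-0.684, -0.456, -0.57], [0.641, -0.002, -0.768]]
wrist_force: [-0.3, -0.1, 0.4]
gripper_width: 0.477
t4.13 [0.453  0.2434 0.1087] F [-0.3 -0.1  0.4] w 0.477 J [ 61.  27. -36.  39. -58. -64.]
```

View pics/w4.png

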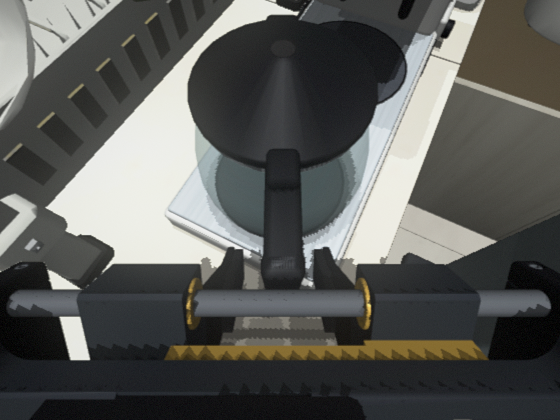

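View pics/t4.png

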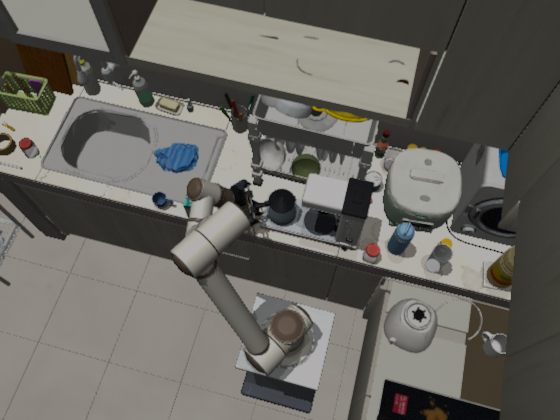

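```bash
python3 -m creep '[[0,0,0.009,0,0,0,0],[0,0,0.009,0,0,0,0],[0,0,0.009,0,0,0,0],[0,0,0.009,0,0,0,0],[0,0,0.009,0,0,0,0]]'; python3 -m creep '[[0,0,0,0,0,0,0],[0,0,0,0,0,0,0],[0,0,0,0,0,0,0]]'
python3 - <<'E'
from h import *
s=st();cv2.imwrite("pics/w5.png",r.capture("wrist"))
np.savez("grasp.npz",p=s["tcp_pos"],R=s["ee_rot"])
E
```

```text
time_s: 4.7
tcp_pos: [0.4505, 0.2418, 0.1086]
ee_rot: [[0.349, -0.89, 0.293], [-0.684, -0.456, -0.57], [0.641, -0.002, -0.767]]
wrist_force: [-1.5, 0.1, 0.7]
gripper_width: 0.23
time_s: 4.95
tcp_pos: [0.4505, 0.2419, 0.1086]
ee_rot: [[0.349, -0.89, 0.293], [-0.684, -0.456, -0.57], [0.641, -0.002, -0.767]]
wrist_force: [-0.8, -0.4, -0.8]
gripper_width: 0.229
t4.95 [0.4505 0.2419 0.1086] F [-0.8 -0.4 -0.8] w 0.229 J [ 61.  27. -37.  39. -58. -64.]
```

View pics/w5.png

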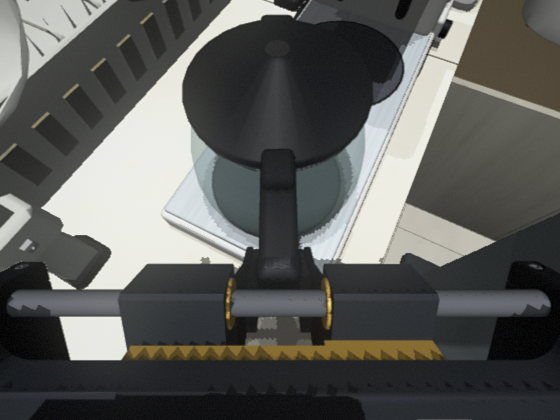

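```bash
cat >> h.py <<'E'
WM=r.camera_model("wrist")
class Wc:
    def __init__(s,p,R):
        T=np.eye(4);T[:3,:3]=R;T[:3,3]=p;s.W=T@np.array(WM["mount"])
    def back(s,uv,z):
        v=s.W[:3,:3]@np.linalg.inv(WM["mtx"])@np.array([*uv,1.]);o=s.W[:3,3];return o+v*(z-o[2])/v[2]
    def proj(s,P):
        X=(np.atleast_2d(P)-s.W[:3,3])@s.W[:3,:3];u=X@np.array(WM["mtx"]).T;return u[:,:2]/u[:,2:]
E
python3 - <<'E'
from h import *
d=np.load("w1.npz");w=Wc(d["p"],d["R"])
im=cv2.imread("pics/w1.png");roi=(150,70,400,300);f=3
a=cv2.resize(im[70:270,180:400],None,fx=f,fy=f)
def pl(P,col):
    q=((w.proj(P)+.5-[180,70])*f).round().astype(np.int32);cv2.polylines(a,[q],False,col,1)
print(w.back((302,117),.035))
yaw=np.radians(-1)
for c,col in(((.4995,-.015),(0,0,255)),((.503,-.015),(0,255,0))):
    mp=[*(np.array(c)-rot(yaw)@[0,-.054]),yaw]
    pl(m2w(circ(0,-.054,.035,.064),mp),col);pl(m2w([[-.08,-.15,.035],[-.08,.18,.035],[.08,.18,.035],[.08,-.1,.035]],mp),col)
pl(circ(.496,.152,.147,.0535),(0,255,255))
cv2.imwrite("pics/w1o.png",a)
d=np.load("grasp.npz");w=Wc(d["p"],d["R"]);print("apex",w.back((278,49),.168))
E
```

```text
[ 0.49828162 -0.00988738  0.035     ]
apex [0.49647991 0.15108058 0.168     ]
```

View pics/w1o.png

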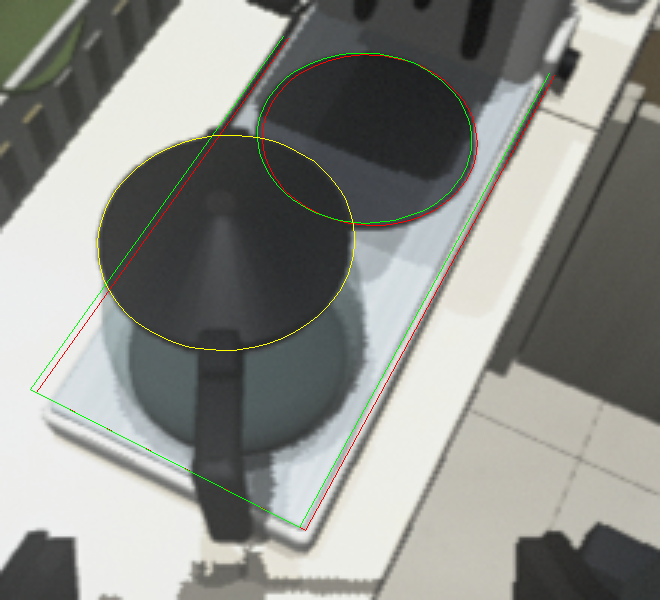

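```bash
cat >> h.py <<'E'
D=np.load("grasp.npz") if __import__("os").path.exists("grasp.npz") else None
C0=np.array([.4965,.151])
def potpose(s):  # current pot centre & handle azimuth from rigid grasp
    Rz=np.array(s["ee_rot"])@D["R"].T;v=Rz@np.array([*(C0-D["p"][:2]),0]);x=np.array(s["ee_rot"])[:,0]
    return (s["tcp_pos"]+v)[:2],np.degrees(np.arctan2(-x[1],-x[0])),np.degrees(np.arccos(min(1,Rz[2,2])))
def goal(c,phi,z):
    R0=D["R"];Rz=Rn.from_euler("z",phi-PHI0,degrees=True).as_matrix()
    return np.array([*(np.array(c)-(Rz@np.array([*(C0-D["p"][:2]),0]))[:2]),z]),Rz@R0
PHI0=np.degrees(np.arctan2(-D["R"][1,0],-D["R"][0,0]))
def pp():
    s=st();c,a,t=potpose(s);print("pot",c.round(4),"phi %.1f tilt %.2f"%(a,t));return s
E
python3 - <<'E'
from h import *
s=pp()
for k in range(1,6):
    u=k/10;p,R=goal(C0+(np.array([.5011,.022])-C0)*u,PHI0+(89-PHI0)*u,.1086);rel(p,R,s)
E
```

```text
t5.00 [0.4505 0.2419 0.1086] F [-1.1 -0.2 -0.4] w 0.223 J [ 61.  27. -37.  39. -58. -64.]
pot [0.4965 0.151 ] phi 117.0 tilt 0.00
mm [9.1 0.5 7.6] deg [-1.8  0.   2.2]
ROW [0.0304, 0.0016, 0.0253, -0.01, 0.0, 0.012]
mm [18.4  1.  15.3] deg [-3.6  0.   4.3]
ROW [0.0613, 0.0033, 0.0511, -0.02, 0.0, 0.0239]
mm [27.8  1.5 23.2] deg [-5.4  0.   6.5]
ROW [0.0928, 0.0051, 0.0774, -0.0299, 0.0001, 0.0359]
mm [37.5  2.1 31.3] deg [-7.2  0.   8.6]
ROW [0.1249, 0.0069, 0.1043, -0.0399, 0.0001, 0.0478]
mm [47.3  2.7 39.5] deg [-9.   0.  10.8]
ROW [0.1577, 0.009, 0.1316, -0.0499, 0.0001, 0.0598]
```

```bash
python3 -m creep '[[0,0.0304,0.0016,0.0253,-0.01,0,0.012],[0,0.0613,0.0033,0.0511,-0.02,0,0.0239],[0,0.0928,0.0051,0.0774,-0.03,0,0.0359],[0,0.1249,0.0069,0.1043,-0.04,0,0.0478],[0,0.1577,0.009,0.1316,-0.05,0,0.0598]]'
python3 - <<'E'
from h import *
s=pp()
c,a,t=potpose(s)
for k in range(1,6):
    u=k/5;p,R=goal(c+(np.array([.5011,.022])-c)*u,a+(89-a)*u,.1086);rel(p,R,s)
E
```

```text
time_s: 5.42
tcp_pos: [0.478, 0.188, 0.109]
ee_rot: [[0.172, -0.974, 0.149], [-0.751, -0.228, -0.62], [0.638, -0.005, -0.77]]
wrist_force: [0.2, 4.4, 0.7]
gripper_width: 0.226
t5.42 [0.478 0.188 0.109] F [0.2 4.4 0.7] w 0.226 J [ 54.  29. -32.  33. -62. -65.]
pot [0.5007 0.0888] phi 102.9 tilt 0.33
mm [ 9.9 -2.3  8.8] deg [-2.1  0.3  2.1]
ROW [0.0329, -0.0076, 0.0292, -0.0114, 0.0014, 0.0119]
mm [20.2 -4.3 17.3] deg [-3.8  0.3  4.3]
ROW [0.0673, -0.0142, 0.0577, -0.0213, 0.0015, 0.0237]
mm [30.7 -6.2 26. ] deg [-5.6  0.3  6.4]
ROW [0.1023, -0.0207, 0.0868, -0.0311, 0.0015, 0.0356]
mm [41.4 -8.1 34.9] deg [-7.4  0.3  8.5]
ROW [0.138, -0.027, 0.1164, -0.041, 0.0016, 0.0475]
mm [ 52.3 -10.   43.9] deg [-9.2  0.3 10.7]
ROW [0.1742, -0.0332, 0.1464, -0.0509, 0.0016, 0.0593]
```

```bash
python3 -m creep '[[0,0.0329,-0.0076,0.0292,-0.0114,0.0014,0.0119],[0,0.0673,-0.0142,0.0577,-0.0213,0.0015,0.0237],[0,0.1023,-0.0207,0.0868,-0.0311,0.0015,0.0356],[0,0.138,-0.027,0.1164,-0.041,0.0016,0.0475],[0,0.1742,-0.0332,0.1464,-0.0509,0.0016,0.0593]]'
python3 - <<'E'
from h import *
s=pp()
cv2.imwrite("pics/w6.png",r.capture("wrist"));cv2.imwrite("pics/s6.png",r.capture("scene"));cv2.imwrite("pics/t6.png",r.capture("top"))
s=pp();np.savez("w6.npz",p=s["tcp_pos"],R=s["ee_rot"])
E
```

```text
time_s: 5.83
tcp_pos: [0.5051, 0.1254, 0.109]
ee_rot: [[-0.015, -1.0, -0.006], [-0.77, 0.016, -0.638], [0.638, -0.005, -0.77]]
wrist_force: [0.9, 4.6, 1.0]
gripper_width: 0.224
t5.83 [0.5051 0.1254 0.109 ] F [0.9 4.6 1. ] w 0.224 J [ 45.  31. -27.  29. -66. -66.]
pot [0.503  0.0236] phi 88.9 tilt 0.30
t5.98 [0.504  0.1234 0.1086] F [ 2.6 -0.2 -0.7] w 0.225 J [ 45.  31. -27.  29. -66. -66.]
pot [0.5019 0.0216] phi 89.0 tilt 0.04
```

View pics/w6.png

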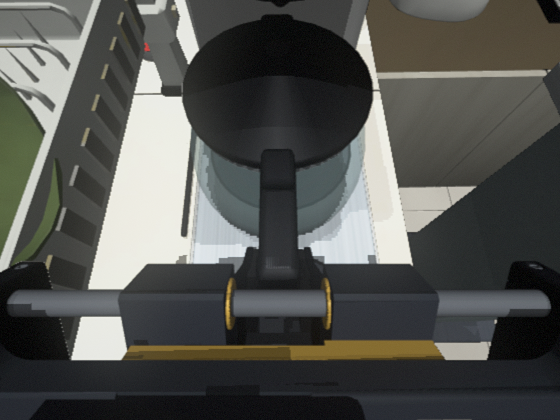

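View pics/s6.png

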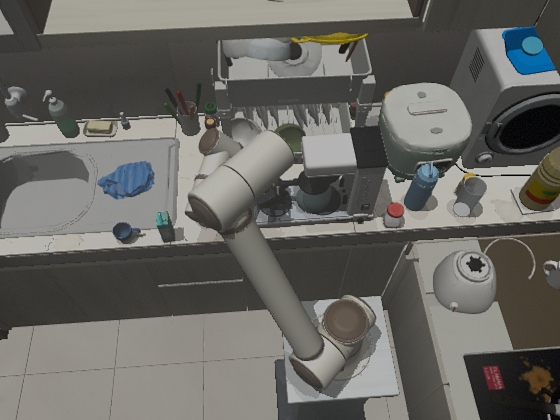

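Run:
```python
from h import *
im=cv2.imread("pics/w6.png");a=cv2.resize(im[100:280,150:420],None,fx=2.9,fy=2.9);d=np.load("w6.npz");w=Wc(d["p"],d["R"])
yaw=np.radians(-1)
for c,col in(((.4995,-.015),(0,0,255)),((.503,-.015),(0,255,0))):
    mp=[*(np.array(c)-rot(yaw)@[0,-.054]),yaw]
    for P in (m2w([[-.08,0,.035],[-.08,.18,.035]],mp),m2w([[.08,.18,.035],[.08,0,.035]],mp)):
        q=((w.proj(P)+.5-[150,100])*2.9).round().astype(np.int32);cv2.polylines(a,[q],False,col,1)
cv2.imwrite("pics/w6c.png",a)
```

```text
(no output)
```

View pics/w6c.png

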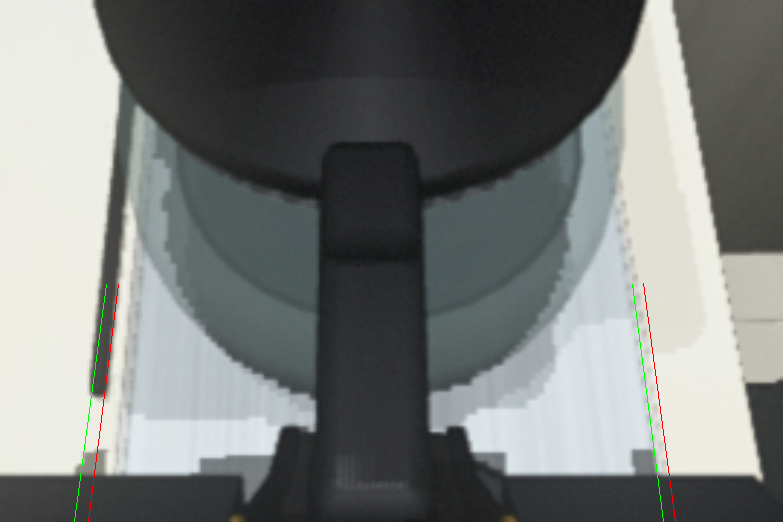

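```bash
cat > step.py <<'E'
from h import *
import sys
x,y=float(sys.argv[1]),float(sys.argv[2]);n=int(sys.argv[3]);z=float(sys.argv[4]) if len(sys.argv)>4 else .1086
s=pp();c,a,t=potpose(s)
for k in range(1,n+1):
    u=k/n;p,R=goal(c+(np.array([x,y])-c)*u,a+(89-a)*u,z);rel(p,R,s)
E
python3 step.py .500 .004 5
```

```text
t5.98 [0.504  0.1234 0.1086] F [ 2.6 -0.2 -0.7] w 0.225 J [ 45.  31. -27.  29. -66. -66.]
pot [0.5019 0.0216] phi 89.0 tilt 0.04
mm [2.7 0.3 2.2] deg [-0.  0. -0.]
ROW [0.0091, 0.001, 0.0075, -0.0001, 0.0002, -0.0]
mm [5.4 0.6 4.5] deg [-0.  0. -0.]
ROW [0.0181, 0.0021, 0.015, -0.0001, 0.0002, -0.0001]
mm [8.1 1.  6.8] deg [-0.  0. -0.]
ROW [0.0272, 0.0032, 0.0226, -0.0001, 0.0002, -0.0001]
mm [10.9  1.3  9. ] deg [-0.  0. -0.]
ROW [0.0362, 0.0043, 0.0301, -0.0, 0.0002, -0.0002]
mm [13.6  1.6 11.3] deg [-0.  0. -0.]
ROW [0.0452, 0.0054, 0.0376, -0.0, 0.0002, -0.0002]
```

```bash
python3 -m creep '[[0,0.009,0.001,0.0075,0,0,0],[0,0.018,0.002,0.015,0,0,0],[0,0.027,0.0032,0.0226,0,0,0],[0,0.0362,0.0043,0.0301,0,0,0],[0,0.0452,0.0054,0.0376,0,0,0]]'; python3 step.py .500 -.004 4
```

```text
time_s: 6.4
tcp_pos: [0.5021, 0.1063, 0.1086]
ee_rot: [[-0.013, -1.0, -0.007], [-0.768, 0.015, -0.64], [0.64, -0.003, -0.769]]
wrist_force: [-0.3, 8.3, 0.8]
gripper_width: 0.224
t6.40 [0.5021 0.1063 0.1086] F [-0.3  8.3  0.8] w 0.224 J [ 44.  30. -29.  30. -65. -66.]
pot [0.5002 0.0045] phi 89.0 tilt 0.13
mm [ 1.7 -0.1  1.3] deg [-0.1  0.1  0. ]
ROW [0.0055, -0.0003, 0.0045, -0.0005, 0.0006, 0.0]
mm [ 3.3 -0.1  2.7] deg [-0.1  0.1  0. ]
ROW [0.011, -0.0003, 0.009, -0.0005, 0.0006, 0.0]
mm [ 4.9 -0.1  4.1] deg [-0.1  0.1  0. ]
ROW [0.0164, -0.0003, 0.0135, -0.0005, 0.0006, 0.0]
mm [ 6.6 -0.1  5.4] deg [-0.1  0.1  0. ]
ROW [0.0219, -0.0002, 0.0181, -0.0005, 0.0006, 0.0]
```

```bash
python3 -m creep '[[0,0.0055,0,0.0045,0,0,0],[0,0.011,0,0.009,0,0,0],[0,0.0164,0,0.0135,0,0,0],[0,0.0219,0,0.0181,0,0,0]]'; python3 step.py .500 -.010 3
```

```text
time_s: 6.73
tcp_pos: [0.5026, 0.0992, 0.1087]
ee_rot: [[-0.013, -1.0, -0.005], [-0.77, 0.013, -0.637], [0.637, -0.005, -0.771]]
wrist_force: [-0.5, 9.0, 2.5]
gripper_width: 0.223
t6.73 [0.5026 0.0992 0.1087] F [-0.5  9.   2.5] w 0.223 J [ 43.  29. -30.  31. -64. -66.]
pot [ 0.5008 -0.0026] phi 89.0 tilt 0.34
mm [ 1.8 -0.   1.7] deg [-0.2  0.3  0. ]
ROW [0.0061, -0.0002, 0.0056, -0.0013, 0.0016, 0.0]
mm [3.7 0.2 3.2] deg [-0.2  0.3  0. ]
ROW [0.0124, 0.0006, 0.0108, -0.0013, 0.0016, 0.0]
mm [5.6 0.4 4.8] deg [-0.2  0.3  0. ]
ROW [0.0188, 0.0013, 0.016, -0.0014, 0.0016, 0.0]
```

```bash
python3 -m creep '[[0,0.004,0,0.0035,-0.001,0.001,0],[0,0.008,0,0.007,-0.001,0.001,0],[0,0.012,0.0005,0.0105,-0.001,0.001,0],[0,0.016,0.001,0.0135,-0.001,0.001,0],[0,0.016,0.001,0.0135,-0.001,0.001,0]]'; python3 step.py .500 -.012 2
python3 - <<'E'
from h import *
cv2.imwrite("pics/s7.png",cv2.resize(r.capture("scene")[120:240,250:400],None,fx=5,fy=5));cv2.imwrite("pics/t7.png",cv2.resize(r.capture("top")[150:250,250:400],None,fx=5,fy=5))
pp()
E
```

```text
time_s: 7.15
tcp_pos: [0.5028, 0.0943, 0.1087]
ee_rot: [[-0.013, -1.0, -0.005], [-0.77, 0.013, -0.637], [0.637, -0.004, -0.77]]
wrist_force: [-0.1, 7.9, 1.3]
gripper_width: 0.229
t7.15 [0.5028 0.0943 0.1087] F [-0.1  7.9  1.3] w 0.229 J [ 43.  29. -31.  31. -64. -66.]
pot [ 0.501  -0.0075] phi 89.0 tilt 0.32
mm [1.7 0.2 1.6] deg [-0.2  0.3  0. ]
ROW [0.0055, 0.0007, 0.0052, -0.0012, 0.0015, 0.0]
mm [3.4 0.6 3. ] deg [-0.2  0.3  0. ]
ROW [0.0114, 0.0022, 0.01, -0.0012, 0.0015, 0.0001]
t7.25 [0.5028 0.0943 0.1087] F [-0.6  8.2  1.1] w 0.227 J [ 43.  29. -31.  31. -64. -66.]
pot [ 0.501  -0.0075] phi 89.0 tilt 0.30
```

View pics/s7.png

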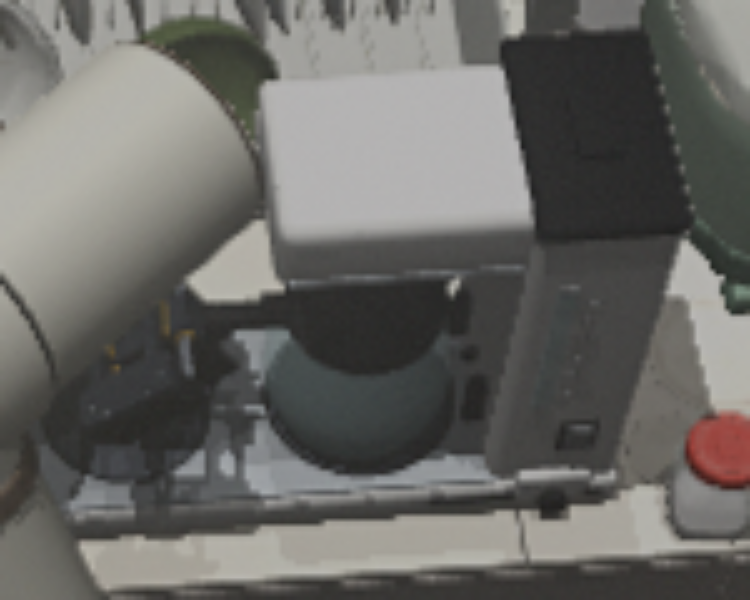

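Picture: the belly's right edge is at about (452,390) in the crop. The front bumper is at (475,397), so a gap of roughly 5–8 mm remains. I'll keep going gently.

```bash
python3 -m creep '[[0,0.004,0.0005,0.0035,-0.001,0.001,0],[0,0.008,0.001,0.007,-0.001,0.001,0],[0,0.0114,0.002,0.01,-0.001,0.001,0],[0,0.0114,0.002,0.01,-0.001,0.001,0]]'; python3 step.py .500 -.014 2
```

```text
time_s: 7.58
tcp_pos: [0.5026, 0.0908, 0.1087]
ee_rot: [[-0.013, -1.0, -0.006], [-0.77, 0.013, -0.638], [0.638, -0.003, -0.77]]
wrist_force: [0.3, 5.9, 0.9]
gripper_width: 0.229
t7.58 [0.5026 0.0908 0.1087] F [0.3 5.9 0.9] w 0.229 J [ 42.  29. -31.  32. -63. -66.]
pot [ 0.5008 -0.0111] phi 89.1 tilt 0.23
mm [1.1 0.2 1. ] deg [-0.1  0.2  0. ]
ROW [0.0035, 0.0006, 0.0035, -0.0008, 0.0011, 0.0001]
mm [2.2 0.5 2. ] deg [-0.2  0.2  0.1]
ROW [0.0073, 0.0016, 0.0066, -0.0009, 0.0011, 0.0003]
```

```bash
python3 -m creep '[[0,0.003,0.0005,0.0027,-0.001,0.001,0],[0,0.006,0.001,0.0054,-0.001,0.001,0],[0,0.0085,0.0016,0.0075,-0.001,0.001,0],[0,0.0085,0.0016,0.0075,-0.001,0.001,0]]'; python3 step.py .500 -.017 2
```

```text
time_s: 7.92
tcp_pos: [0.5026, 0.0885, 0.1086]
ee_rot: [[-0.012, -1.0, -0.007], [-0.769, 0.014, -0.639], [0.639, -0.003, -0.769]]
wrist_force: [0.6, 6.6, 0.3]
gripper_width: 0.227
t7.92 [0.5026 0.0885 0.1086] F [0.6 6.6 0.3] w 0.227 J [ 42.  29. -31.  32. -63. -66.]
pot [ 0.5008 -0.0133] phi 89.1 tilt 0.18
mm [1.4 0.2 1.2] deg [-0.1  0.2  0. ]
ROW [0.0046, 0.0007, 0.0041, -0.0006, 0.001, 0.0002]
mm [2.8 0.5 2.4] deg [-0.1  0.2  0.1]
ROW [0.0094, 0.0016, 0.008, -0.0007, 0.001, 0.0004]
```

```bash
python3 -m creep '[[0,0.003,0.0005,0.0027,0,0.001,0],[0,0.006,0.001,0.0054,0,0.001,0],[0,0.008,0.0016,0.007,0,0.001,0],[0,0.008,0.0016,0.007,0,0.001,0]]'; python3 step.py .500 -.019 2
```

```text
time_s: 8.25
tcp_pos: [0.5026, 0.0865, 0.1086]
ee_rot: [[-0.012, -1.0, -0.004], [-0.769, 0.012, -0.639], [0.639, -0.004, -0.769]]
wrist_force: [1.4, 7.2, 1.0]
gripper_width: 0.224
t8.25 [0.5026 0.0865 0.1086] F [1.4 7.2 1. ] w 0.224 J [ 42.  29. -31.  32. -63. -66.]
pot [ 0.501  -0.0153] phi 89.1 tilt 0.21
mm [1.4 0.1 1.2] deg [-0.2  0.1  0. ]
ROW [0.0046, 0.0005, 0.0041, -0.0013, 0.0008, 0.0003]
mm [2.8 0.5 2.4] deg [-0.3  0.1  0.1]
ROW [0.0094, 0.0017, 0.008, -0.0015, 0.0008, 0.0005]
```

```bash
python3 -m creep '[[0,0.003,0,0.0027,0,0,0],[0,0.006,0,0.0054,0,0,0],[0,0.008,0,0.007,0,0,0],[0,0.008,0,0.007,0,0,0]]'; python3 step.py .500 -.021 2
```

```text
time_s: 8.58
tcp_pos: [0.503, 0.0844, 0.1087]
ee_rot: [[-0.012, -1.0, -0.002], [-0.77, 0.01, -0.638], [0.638, -0.006, -0.77]]
wrist_force: [0.2, 8.9, 2.3]
gripper_width: 0.227
t8.58 [0.503  0.0844 0.1087] F [0.2 8.9 2.3] w 0.227 J [ 42.  29. -32.  32. -63. -66.]
pot [ 0.5015 -0.0174] phi 89.1 tilt 0.36
mm [1.3 0.3 1.2] deg [-0.4  0.3  0. ]
ROW [0.0043, 0.0009, 0.0042, -0.002, 0.0015, 0.0003]
mm [2.7 0.9 2.4] deg [-0.4  0.3  0.1]
ROW [0.009, 0.0029, 0.008, -0.0022, 0.0015, 0.0006]
```

```bash
python3 -m creep '[[0,0.003,0,0.0027,-0.001,0.001,0],[0,0.005,0,0.0044,-0.001,0.001,0],[0,0.005,0,0.0044,-0.001,0.001,0],[0,0.005,0,0.0044,-0.001,0.001,0]]'; python3 step.py .5005 -.021 2;python3 - <<'E'
from h import *
cv2.imwrite("pics/s8.png",cv2.resize(r.capture("scene")[170:240,290:390],None,fx=8,fy=8,interpolation=2));cv2.imwrite("pics/w8.png",r.capture("wrist"))
print(np.round(pp()["moment"],2))
E
```

```text
time_s: 8.92
tcp_pos: [0.5033, 0.0835, 0.1087]
ee_rot: [[-0.012, -1.0, -0.003], [-0.77, 0.011, -0.638], [0.638, -0.005, -0.77]]
wrist_force: [-0.2, 8.6, 1.3]
gripper_width: 0.225
t8.92 [0.5033 0.0835 0.1087] F [-0.2  8.6  1.3] w 0.225 J [ 42.  29. -32.  32. -63. -66.]
pot [ 0.5017 -0.0183] phi 89.1 tilt 0.28
mm [1.  0.2 0.9] deg [-0.3  0.2  0. ]
ROW [0.0032, 0.0006, 0.0031, -0.0015, 0.0012, 0.0003]
mm [2.  0.7 1.8] deg [-0.3  0.2  0.1]
ROW [0.0066, 0.0022, 0.0059, -0.0018, 0.0012, 0.0006]
t9.02 [0.5033 0.0835 0.1087] F [0.4 8.3 1.4] w 0.228 J [ 42.  29. -32.  32. -63. -66.]
pot [ 0.5017 -0.0183] phi 89.1 tilt 0.28
[ 2.73  0.41 -0.28]
```

View pics/s8.png

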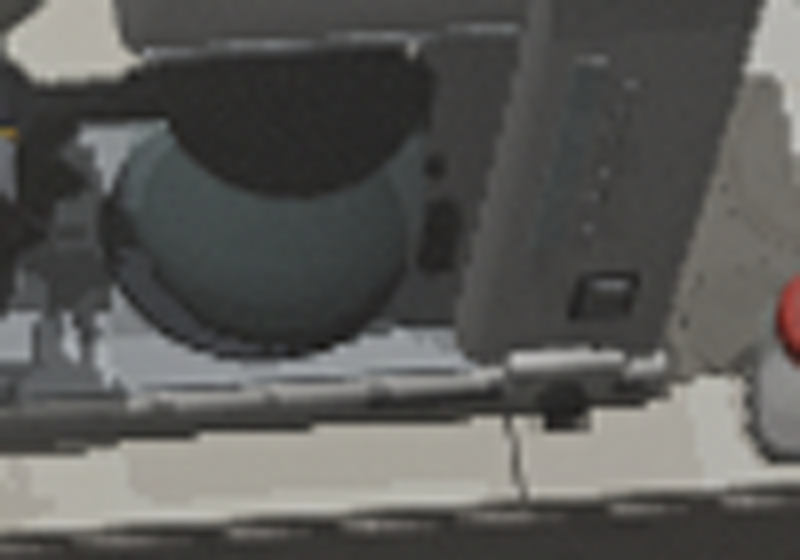

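View pics/w8.png

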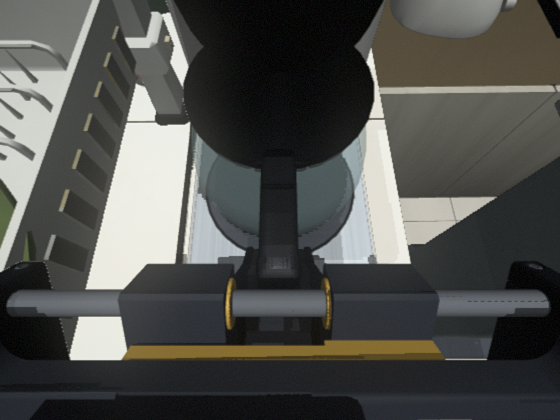

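Run:
```python
from h import *
cv2.imwrite("pics/s0e.png",cv2.resize(cv2.imread("pics/scene0.png")[160:220,310:370],None,fx=10,fy=10,interpolation=2))
cv2.imwrite("pics/s1e.png",cv2.resize(cv2.imread("pics/s1.png")[160:220,310:370],None,fx=10,fy=10,interpolation=2))
w=np.load("w1.npz");cv2.imwrite("pics/w1e.png",cv2.resize(cv2.imread("pics/w1.png")[30:130,270:390],None,fx=6,fy=6,interpolation=2))
```

```text
(no output)
```

View pics/s1e.png

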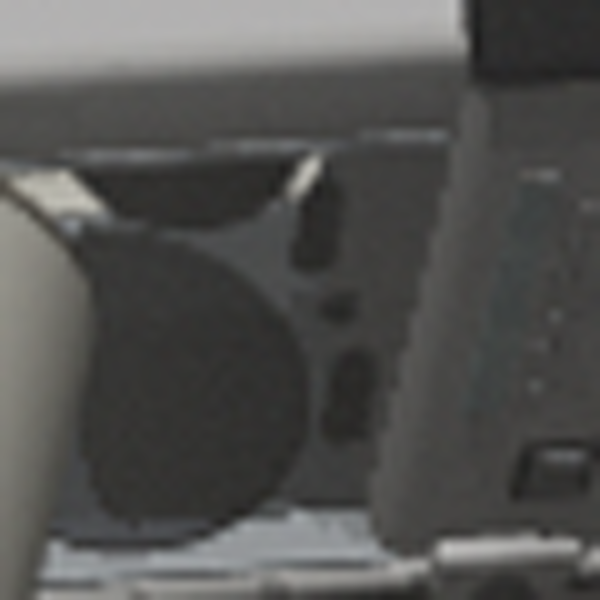

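View pics/w1e.png

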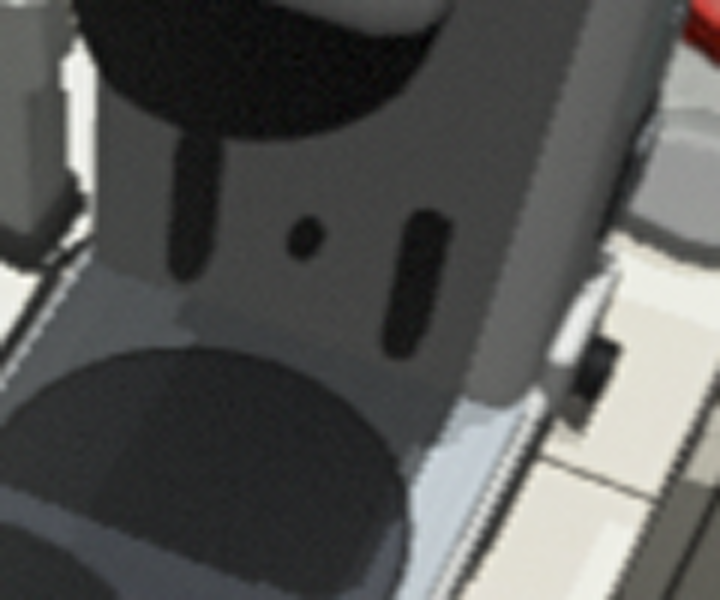

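Run:
```python
from h import *
d=np.load("w1.npz");w=Wc(d["p"],d["R"]);f=lambda p:np.array(p)/6+[270,30]
for n,p,z in[("faceL",(92,258),.035),("faceR",(468,390),.035),("bumpBackbot",(185,280),.051),("bumpFrontbot",(400,358),.051),("bumpFronttop",(428,210),.101),("button",(305,238),.076)]: print(n,w.back(f(p),z).round(4))
f=lambda p:np.array(p)/10+[310,160]
for n,p,z in[("bumpFbot",(345,442),.051),("bumpFtop",(360,345),.101),("bumpBbot",(312,272),.051),("button",(340,305),.076)]: print(n,back(f(p),z,"scene").round(4))
```

```text
faceL [ 0.5723 -0.0914  0.035 ]
faceR [ 0.4443 -0.0946  0.035 ]
bumpBackbot [ 0.5352 -0.0801  0.051 ]
bumpFrontbot [ 0.4643 -0.0809  0.051 ]
bumpFronttop [ 0.4665 -0.083   0.101 ]
button [ 0.5009 -0.0854  0.076 ]
bumpFbot [ 0.4618 -0.0866  0.051 ]
bumpFtop [ 0.4683 -0.0867  0.101 ]
bumpBbot [ 0.532  -0.0852  0.051 ]
button [ 0.5011 -0.0877  0.076 ]
```

The bumper bottoms in the wrist image give a bumper face at y≈-0.081 to -0.086, centred on x≈0.500. That puts home near y≈-0.026, so about 7 mm is left. I'll continue, correcting x.

```bash
python3 -m creep '[[0,0.0032,0.0015,0.003,-0.0015,0.001,0],[0,0.0062,0.003,0.0055,-0.0015,0.001,0],[0,0.0092,0.0045,0.0082,-0.0015,0.001,0],[0,0.0092,0.0045,0.0082,-0.0015,0.001,0]]'; python3 step.py .5000 -.023 2
```

```text
time_s: 9.35
tcp_pos: [0.5026, 0.0812, 0.1086]
ee_rot: [[-0.011, -1.0, -0.005], [-0.77, 0.012, -0.638], [0.638, -0.003, -0.77]]
wrist_force: [0.4, 7.6, 0.8]
gripper_width: 0.225
t9.35 [0.5026 0.0812 0.1086] F [0.4 7.6 0.8] w 0.225 J [ 42.  29. -32.  32. -63. -66.]
pot [ 0.501  -0.0206] phi 89.2 tilt 0.23
mm [0.9 0.2 0.8] deg [-0.2  0.2  0.1]
ROW [0.003, 0.0006, 0.0027, -0.001, 0.0012, 0.0003]
mm [1.8 0.5 1.6] deg [-0.2  0.2  0.1]
ROW [0.0061, 0.0017, 0.0052, -0.0013, 0.0012, 0.0007]
```

```bash
python3 -m creep '[[0,0.003,0.001,0.0026,-0.001,0.001,0],[0,0.006,0.002,0.0052,-0.001,0.001,0],[0,0.008,0.003,0.007,-0.001,0.001,0],[0,0.008,0.003,0.007,-0.001,0.001,0]]'; python3 step.py .5000 -.025 2
```

```text
time_s: 9.68
tcp_pos: [0.5026, 0.0797, 0.1086]
ee_rot: [[-0.011, -1.0, -0.005], [-0.77, 0.011, -0.638], [0.638, -0.003, -0.77]]
wrist_force: [0.1, 7.3, 1.5]
gripper_width: 0.228
t9.68 [0.5026 0.0797 0.1086] F [0.1 7.3 1.5] w 0.228 J [ 41.  29. -32.  32. -63. -66.]
pot [ 0.501  -0.0222] phi 89.2 tilt 0.24
mm [1.1 0.2 0.9] deg [-0.2  0.2  0.1]
ROW [0.0036, 0.0005, 0.0031, -0.001, 0.0013, 0.0004]
mm [2.2 0.4 1.9] deg [-0.2  0.2  0.1]
ROW [0.0073, 0.0015, 0.0062, -0.0014, 0.0013, 0.0008]
```

```bash
python3 -m creep '[[0,0.003,0.001,0.0026,-0.001,0.001,0],[0,0.006,0.002,0.0052,-0.001,0.001,0],[0,0.008,0.003,0.007,-0.001,0.001,0],[0,0.008,0.003,0.007,-0.001,0.001,0]]'; python3 step.py .5000 -.027 2
```

```text
time_s: 10.02
tcp_pos: [0.5029, 0.0795, 0.1086]
ee_rot: [[-0.01, -1.0, -0.003], [-0.772, 0.01, -0.636], [0.636, -0.005, -0.772]]
wrist_force: [-1.9, 13.4, 2.9]
gripper_width: 0.226
t10.02 [0.5029 0.0795 0.1086] F [-1.9 13.4  2.9] w 0.226 J [ 41.  29. -32.  32. -62. -66.]
pot [ 0.5014 -0.0223] phi 89.2 tilt 0.42
mm [1.8 0.2 1.5] deg [-0.3  0.4  0.1]
ROW [0.0059, 0.0008, 0.0051, -0.0016, 0.0021, 0.0005]
mm [3.6 0.7 3. ] deg [-0.4  0.4  0.2]
ROW [0.012, 0.0025, 0.0101, -0.002, 0.0021, 0.001]
```

```bash
python3 -m creep '[[0,0.003,0.004,0.0026,-0.001,0.002,0],[0,0.004,0.008,0.0035,-0.001,0.002,0],[0,0.004,0.008,0.0035,-0.001,0.002,0],[0,0.004,0.008,0.0035,-0.001,0.002,0]]'; python3 step.py .5000 -.024 1;python3 - <<'E'
from h import *
cv2.imwrite("pics/s9.png",cv2.resize(r.capture("scene")[160:220,310:370],None,fx=10,fy=10,interpolation=2))
E
```

```text
time_s: 10.35
tcp_pos: [0.5016, 0.0797, 0.1087]
ee_rot: [[-0.009, -1.0, -0.002], [-0.77, 0.008, -0.638], [0.638, -0.005, -0.77]]
wrist_force: [1.9, 8.4, 1.4]
gripper_width: 0.228
t10.35 [0.5016 0.0797 0.1087] F [1.9 8.4 1.4] w 0.228 J [ 42.  29. -32.  33. -62. -66.]
pot [ 0.5003 -0.0222] phi 89.3 tilt 0.27
mm [ 1.4 -0.5  1.2] deg [-0.4  0.2  0.2]
ROW [0.0046, -0.0015, 0.0041, -0.0023, 0.0012, 0.0013]
```

View pics/s9.png

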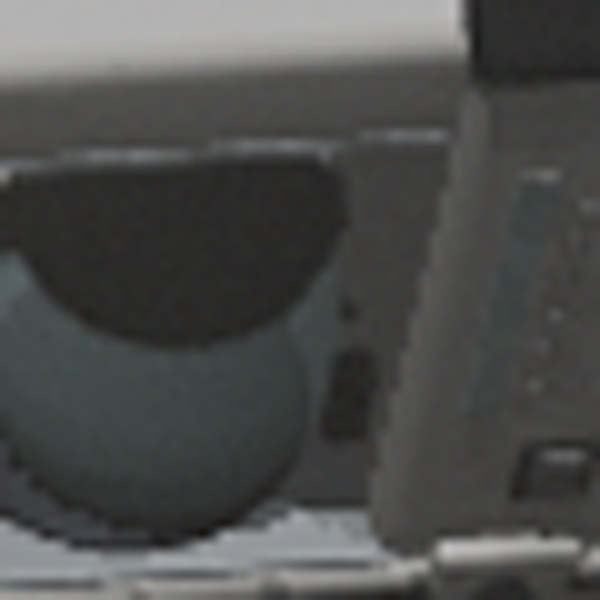

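```bash
python3 -m creep '[[0,0.003,0,0.0026,-0.001,0.001,0],[0,0.006,0,0.0052,-0.001,0.001,0],[0,0.008,0,0.007,-0.001,0.001,0],[0,0.008,0,0.007,-0.001,0.001,0]]'; python3 step.py .5000 -.025 1
```

```text
time_s: 10.73
tcp_pos: [0.5027, 0.0794, 0.1086]
ee_rot: [[-0.009, -1.0, -0.0], [-0.771, 0.007, -0.636], [0.636, -0.006, -0.772]]
wrist_force: [-2.3, 13.4, 2.7]
gripper_width: 0.228
t10.73 [0.5027 0.0794 0.1086] F [-2.3 13.4  2.7] w 0.228 J [ 41.  28. -32.  33. -62. -66.]
pot [ 0.5015 -0.0224] phi 89.3 tilt 0.43
mm [2.  0.6 1.7] deg [-0.5  0.4  0.3]
ROW [0.0067, 0.0019, 0.0056, -0.0028, 0.0021, 0.0015]
```

Run:
```python
from h import *
im=r.capture("scene");cv2.imwrite("pics/s10raw.png",im)
f=7;x0,y0=285,150
a=cv2.resize(im[y0:y0+80,x0:x0+100],None,fx=f,fy=f,interpolation=2)
def pl(P,col):
    q=((proj(P,"scene")+.5-[x0,y0])*f-.5).round().astype(np.int32);cv2.polylines(a,[q],False,col,1)
for c,col in(((.5003,-.0224),(0,0,255)),((.498,-.024),(0,255,0))):
    pl(circ(*c,.147,.0535),col);pl(circ(*c,.076,.064),col);pl(circ(*c,.035,.05),col)
cv2.imwrite("pics/s10.png",a)
b=cv2.convertScaleAbs(cv2.resize(im[y0:y0+80,x0:x0+100],None,fx=f,fy=f,interpolation=2),alpha=1.8,beta=0);cv2.imwrite("pics/s10b.png",b)
pp()
```

```text
t10.78 [0.5027 0.0794 0.1086] F [-3.4 14.1  1.7] w 0.229 J [ 41.  28. -32.  33. -62. -66.]
pot [ 0.5015 -0.0224] phi 89.3 tilt 0.42
```

View pics/s10.png

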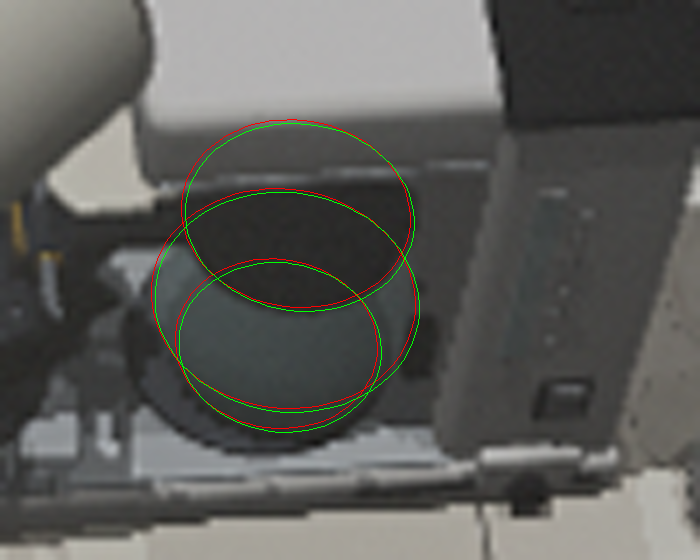

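View pics/s10b.png

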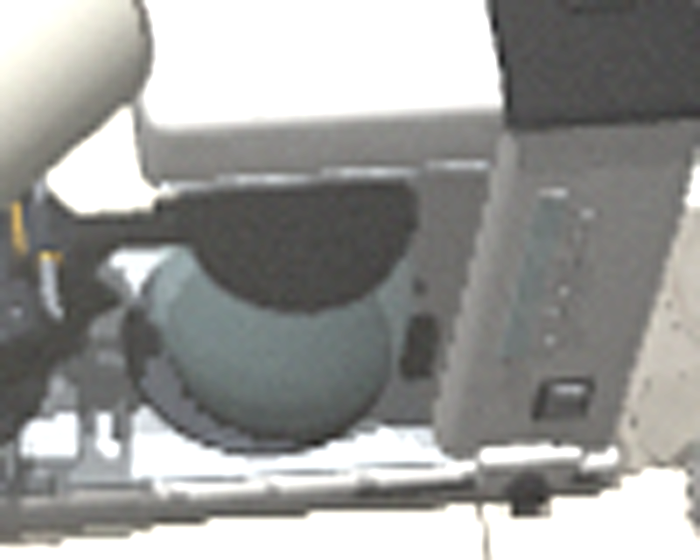

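Run:
```python
from h import *
for c in((.5003,-.0224),(.499,-.024),(.4995,-.028)):
    P=[[c[0]-.035,c[1]-.0536,.076],[c[0]+.035,c[1]-.0536,.076],[c[0],c[1]-.064,.076]]
    print(c,((proj(P,"scene")+.5-[285,150])*7-.5).round(0).tolist())
```

```text
(0.5003, -0.0224) [[403.0, 350.0], [382.0, 230.0], [414.0, 288.0]]
(0.499, -0.024) [[406.0, 352.0], [386.0, 232.0], [417.0, 290.0]]
(0.4995, -0.028) [[414.0, 350.0], [394.0, 231.0], [425.0, 289.0]]
```

The belly edge now coincides with the front bumper's left edge (column 403), and the button's free tip is occluded by about 5 mm, which suggests contact. I'll push once with a −x bias to check that both bumpers are met.

```bash
python3 -m creep '[[0,0.004,0.004,0.0035,-0.0028,0.002,0],[0,0.0065,0.008,0.0055,-0.0028,0.002,0],[0,0.0065,0.01,0.0055,-0.0028,0.002,0],[0,0.0065,0.01,0.0055,-0.0028,0.002,0],[0,0.0065,0.01,0.0055,-0.0028,0.002,0]]'; python3 step.py .5000 -.025 1
```

```text
time_s: 11.2
tcp_pos: [0.5017, 0.0795, 0.1087]
ee_rot: [[-0.008, -1.0, -0.003], [-0.771, 0.008, -0.637], [0.637, -0.003, -0.771]]
wrist_force: [2.6, 8.8, 0.6]
gripper_width: 0.228
t11.20 [0.5017 0.0795 0.1087] F [2.6 8.8 0.6] w 0.228 J [ 41.  28. -32.  32. -62. -66.]
pot [ 0.5004 -0.0223] phi 89.4 tilt 0.31
mm [ 2.  -0.4  1.8] deg [-0.3  0.3  0.3]
ROW [0.0068, -0.0015, 0.0061, -0.0019, 0.0017, 0.0017]
```

```bash
python3 -m creep '[[0,0.004,0.003,0.0035,-0.002,0.0017,0],[0,0.0075,0.004,0.0065,-0.002,0.0017,0],[0,0.0075,0.004,0.0065,-0.002,0.0017,0],[0,0.0075,0.004,0.0065,-0.002,0.0017,0]]'; python3 step.py .5000 -.025 1
```

```text
time_s: 11.53
tcp_pos: [0.5022, 0.0795, 0.1086]
ee_rot: [[-0.008, -1.0, -0.003], [-0.771, 0.008, -0.637], [0.637, -0.002, -0.771]]
wrist_force: [0.7, 11.2, 1.1]
gripper_width: 0.23
t11.53 [0.5022 0.0795 0.1086] F [ 0.7 11.2  1.1] w 0.23 J [ 41.  29. -32.  32. -62. -66.]
pot [ 0.5009 -0.0223] phi 89.4 tilt 0.33
mm [2.  0.1 1.7] deg [-0.3  0.3  0.3]
ROW [0.0068, 0.0003, 0.0058, -0.0018, 0.0018, 0.0019]
```

Seated: y is blocked at -0.0223 for both x probes, and Fy is 11 N with Fx≈0. I'll release.

```bash
python3 -m creep '[[0.3,0,0,0,0,0,0],[0.4,0,0,0,0,0,0],[0.6,0,0,0,0,0,0],[0.7,0,0,0,0,0,0],[0.7,0,0,0,0,0,0]]';python3 -m creep '[[0.7,0,0,0,0,0,0],[0.7,0,0,0,0,0,0]]'
python3 - <<'E'
from h import *
s=st();cv2.imwrite("pics/w11.png",r.capture("wrist"))
E
```

```text
time_s: 11.95
tcp_pos: [0.5016, 0.0785, 0.1085]
ee_rot: [[-0.008, -1.0, -0.005], [-0.77, 0.009, -0.638], [0.638, -0.001, -0.77]]
wrist_force: [-0.4, -0.6, -0.1]
gripper_width: 0.518
time_s: 12.12
tcp_pos: [0.5012, 0.0779, 0.1084]
ee_rot: [[-0.008, -1.0, -0.006], [-0.77, 0.01, -0.638], [0.638, -0.0, -0.77]]
wrist_force: [0.4, -0.2, -1.3]
gripper_width: 0.646
t12.12 [0.5012 0.0779 0.1084] F [ 0.4 -0.2 -1.3] w 0.646 J [ 41.  29. -32.  32. -62. -66.]
```

View pics/w11.png

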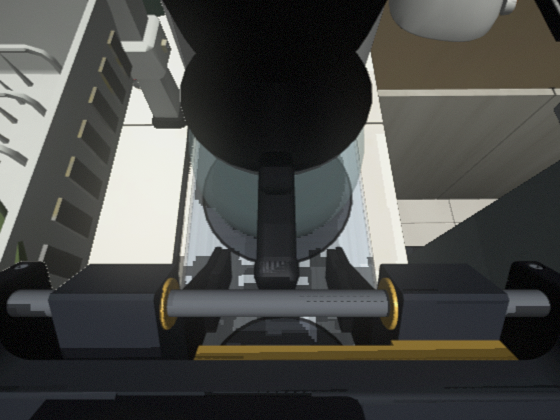

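The jaws are clear on both sides of the bar at column 277. I'll back straight out.

```bash
python3 -m creep '[[0.7,0,0,-0.05,0,0,0],[0.7,0,0,-0.13,0,0,0],[0.7,0,0,-0.23,0,0,0],[0.7,0,0,-0.35,0,0,0],[0.7,0,0,-0.45,0,0,0]]'
python3 - <<'E'
from h import *
s=st();np.savez("w12.npz",p=s["tcp_pos"],R=s["ee_rot"])
cv2.imwrite("pics/w12.png",r.capture("wrist"));im=r.capture("scene");cv2.imwrite("pics/s12raw.png",im)
cv2.imwrite("pics/s12.png",cv2.convertScaleAbs(cv2.resize(im[150:230,285:385],None,fx=7,fy=7,interpolation=2),alpha=1.8,beta=0))
E
```

```text
time_s: 12.58
tcp_pos: [0.5022, 0.1653, 0.214]
ee_rot: [[-0.008, -1.0, -0.005], [-0.77, 0.009, -0.638], [0.638, -0.001, -0.77]]
wrist_force: [1.1, 0.2, -0.1]
gripper_width: 0.7
t12.58 [0.5022 0.1653 0.214 ] F [ 1.1  0.2 -0.1] w 0.7 J [ 48.  25. -18.  25. -80. -61.]
```

View pics/w12.png

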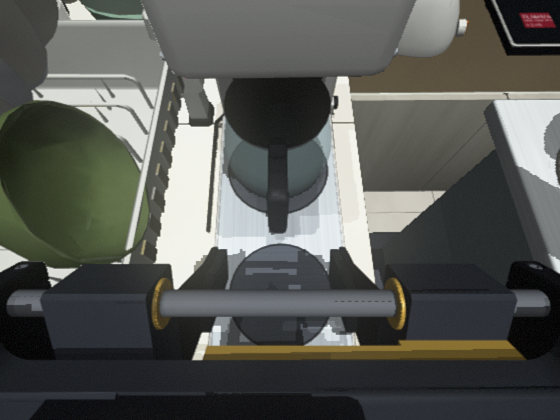

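View pics/s12.png

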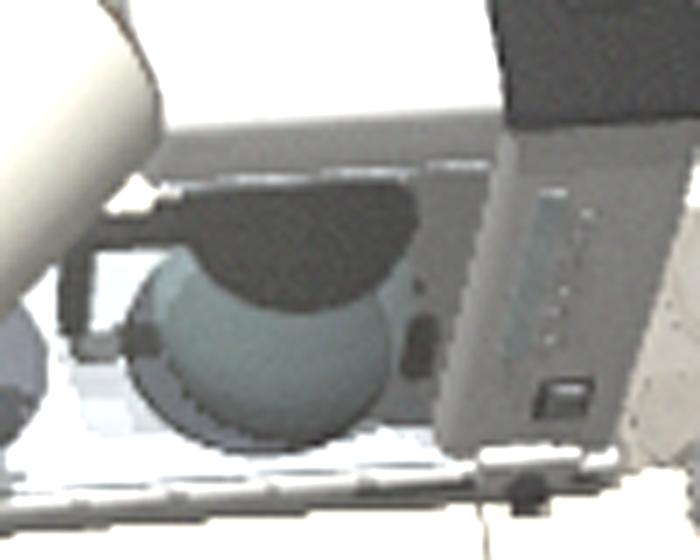

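Run:
```python
from h import *
a=cv2.cvtColor(cv2.imread("pics/s10raw.png"),6).astype(np.float32);b=cv2.cvtColor(cv2.imread("pics/s12raw.png"),6).astype(np.float32)
for n,(x0,y0,x1,y1) in dict(pot=(310,183,346,216),tower=(355,180,380,225)).items():
    print(n,cv2.phaseCorrelate(a[y0:y1,x0:x1],b[y0:y1,x0:x1],cv2.createHanningWindow((x1-x0,y1-y0),cv2.CV_32F)), np.abs(a-b)[y0:y1,x0:x1].mean())
d=np.load("w12.npz");w=Wc(d["p"],d["R"])
im=cv2.imread("pics/w12.png");f=5;x0,y0=200,70
c=cv2.resize(im[y0:y0+110,x0:x0+150],None,fx=f,fy=f,interpolation=2)
for C,col in(((.5005,-.0223),(0,0,255)),((.4985,-.0223),(0,255,0))):
  for z,rad in((.147,.0535),(.035,.05)):
    q=((w.proj(circ(*C,z,rad))+.5-[x0,y0])*f-.5).round().astype(np.int32);cv2.polylines(c,[q],False,col,1)
cv2.imwrite("pics/w12c.png",c)
```

```text
pot ((0.13077845699860902, 0.06606139146675716), 0.9648948745963014) 2.5900674
tower ((0.5495915847288408, 0.44510725807381846), 0.9550430145263672) 0.5086708
```

View pics/w12c.png

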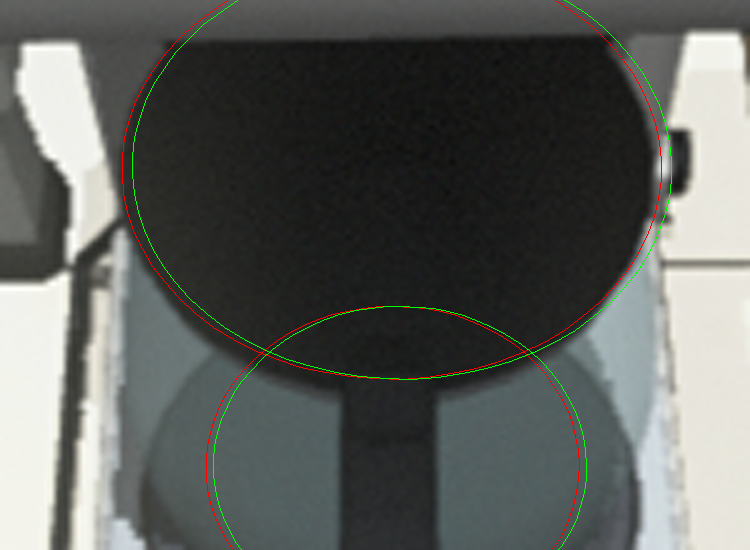

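Run:
```python
from h import *
im=r.capture("top");cv2.imwrite("pics/t13.png",cv2.resize(im[130:270,140:420],None,fx=2.8,fy=2.8));cv2.imwrite("pics/s13.png",r.capture("scene"));st()
```

```text
t12.78 [0.5019 0.1646 0.2124] F [-0.3 -0.  -1.4] w 0.698 J [ 48.  25. -18.  25. -80. -61.]
```

View pics/t13.png

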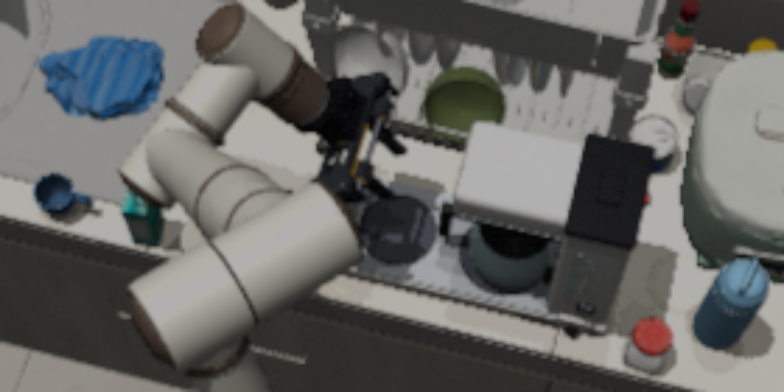

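The top crop shows the pot upright under the head at (512,255), with its handle out to the left at (447,222). The mug, carton, jar and flask are where they were, and the gripper is clear. I'll hand it in.

```bash
python3 -c "
from station import r
print(r.finish_job())"
```

```text
the job is handed in; nothing more can be done
None
```

I slid the larger coffee pot along the deck to the brewing plate, turning it so its handle points to the machine's left. I pushed it home in small steps, let go and backed the gripper out about 135 mm. The job was handed in at about 12.8 s.

**What the checks showed:**
- **Home position:** the pot stopped at the same place (y ≈ -0.0223) on every push, including pushes biased to either side. The highest push force read was about 14 N. I take this as contact with both bumpers.
- **Bumpers and switch:** in the scene image the belly meets the front bumper, and about 5 mm of the switch's free travel is covered.
- **Handle:** it points at 89.4° in the world frame, against about 89° for the machine's left.
- **After letting go:** the pot had shifted by only about 0.1 px in the scene image. It stood upright, and the mug, carton, jar and flask looked unmoved.

**Not certain:**
- **Out of sight:** the rear bumper and the drip stop were hidden, so I judged those from forces and geometry only.
- **Wrist image:** the final one put the lid about 2 mm further out than expected. That disagrees with the scene image; I put it down to calibration or arm sag.
- **Lifting:** the gripper tilted by up to about 0.4° while sliding and pushing, so one edge of the pot's foot may have been up to about 0.7 mm off the deck.

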